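# Press down the capsule filler and park the tamper in its cradle

### The job

Pick up the red-handled tamper and press it squarely on the ring in the middle of the capsule filler's white sprung plate until the plate is fully down and level; keep it down for about a second. Then bring the tamper to the wooden cradle and lay its handle in the slanted groove, foot fully home on the ledge, letting it settle there before you let go. Leave the pill jar, the bowl and the brass weight where they are.

Things in the scene. Friction and masses are not known exactly. Their poses are not given: they have to be found in the camera images.
- tamper: the loose tamper, about 280 g (may differ by a third): a steel foot disc 50 mm across and 15 mm thick, with a straight round red handle 30 mm across above it; 135 mm tall in all. It starts standing upright on the counter. Origin: centre of the foot's flat underside; +z runs along the handle to its top. Round all about z.
- plate: white square plate of the capsule filler, 116 x 116 x 6 mm, with a blue ring (58 mm across) and a dot in its middle. Origin: centre of its top face, 44 mm above the counter when up; +z is its upward normal. It goes 10 mm straight down on springs (about 3 N to start it moving, about 11 N at the bottom stop), springs back when released, and rocks (2.5 N m/rad) if pushed off-centre.
- press (a joint): how far the plate is pressed down, m: 0 is up, 0.010 is fully down on its stop
- groove: V groove of the cradle, light wood; its axis leans 35 degrees from vertical. Origin: the point on the foot ledge where the centre of a homed tamper's underside lies, 45 mm above the counter. +z runs up the groove's axis, leaning towards the robot (a homed tamper's z lies along it); +x is the groove's open side (away from the robot, upward), from which the tamper is laid in; y is level.
- pill_jar: bystander: amber glass jar with a white cap, 44 mm across, 70 mm tall, loose; origin at the centre of its underside
- bowl: bystander: small blue ceramic bowl, 68 mm across, 36 mm tall, loose; origin at the centre of its underside
- weight: bystander: brass weight with a knob, 36 mm across, 52 mm tall, loose; origin at the centre of its underside
- filler: the capsule filler's aluminium frame under the plate, fixed to the counter: 160 x 160 mm, 22 mm high, with four 8 mm guide posts at x, y = +-66 mm that reach 58 mm above the counter. Origin: centre of its underside, right below the plate's middle; z up.
- cradle: the cradle's stand, brown wood, fixed to the counter (base 150 x 110 x 10 mm, origin at the centre of its underside), which carries the groove. The groove's two walls (90 degree V, 42 mm wide at the lips, which lie at groove x = 0) run from groove z = 28 to 80 mm, so the upper 55 mm of a homed tamper stands free. The ledge's face (64 x 66 mm) is at groove z = 0, square to the axis.
There are look-alikes about, which are no part of the job. Of the things that look like the cradle, the smaller one is meant.

How it is judged:
By the outcome, as a careful person would: the job done as asked, in the order asked, and still so for the second after the job is handed in, with the robot touching nothing.
It also fails if it takes over 54 s, if anything falls off the work surface, if the arm or the gripper's body presses on something with over 40 N, if the wrist force passes 120 N, or if a joint passes its speed limit or range.

### The arm

A 7-joint arm with a two-finger parallel gripper is mounted at the origin on the work surface. World frame = base frame: x ahead of the robot, y to its left, z up, the work surface at z = 0. Lengths are in mm, angles in rad, forces in N, time in s.
With the tool pointing down it reaches from about 400 to 875 mm from the base axis. Payload 4.4 kg.
Tool frame: the origin (TCP) lies at the very end of the fingers, on their centre line; the grasp point (between the pads) lies 19 mm behind it; y points along the fingers, x is the direction in which the jaws open and shut, and the axes are right-handed (so a half turn about y gives the same grasp; the last joint's range is limited). The gripper opens to 85 mm and grips with 20 to 120 N. Pads are 22 mm wide; open, the fingers measure 114 mm over their backs; the gripper's body (76 mm by 85 mm) begins 54 mm behind the grasp point. The pads swing forward as they close: fully open they stand 13 mm farther back than shut.
Start: joints at [1.23, 0.628, 0.038, 1.517, -0.027, 0.996, -0.02], TCP at [176.408, -625.618, 231.313] pointing down, gripper open.
Joint ranges: [-3.06, 3.06], [-0.37, 2.12], [-1.25, 1.32], [0.18, 2.47], [-1.1, 4.24], [0.23, 1.98], [-2.94, 2.94]. Speed limits (rad/s): [2.57, 2.57, 3.14, 3.14, 3.14, 3.14, 3.14].

### API

Orientations are given as [roll, pitch, yaw] about the fixed x, y, z axes, in that order (R = Rz(yaw) Ry(pitch) Rx(roll)).
In Python, from cell import readout, eyes, finish_job gives the robot as it stands. The module is installed in compiled form; this text tells all that it offers.
- The arm moves only by the tool apply_moves, never from a script. Its argument "commands" is a list that holds one entry, the list of rows, each a list of 6 numbers: the shift along the tool's x, y, z in units of 0.04 m (1.0 is 0.04 m), then the turn, a rotation vector about the tool's x, y, z in units of 5 degrees (1.0 is 5 degrees). A call has 1 to 8 rows; each row shifts and turns the pose as measured when the row begins, along the tool's axes as they then stand; what a row does not reach is not made up. A row lasts 1/12 s, in which the tool goes at most 41.7 mm and 7.16 degrees, less where a joint would pass 70% of its speed; a pose out of reach is approached as far as the arm can. A call with a number of a shift or a turn outside -1 to 1 is refused whole. A call with a gripper value outside its range is refused whole. "claw" is the finger opening in mm, from 0 to 85.4, set as the call begins (left out, the last holds). The fingers move at their own pace and stop on an object; the grip force is fixed at half the most. Time passes only in rows, so rows that do not move let the fingers close. It gives the time, the measured TCP pose, the force and the opening at its end, in the units of the state.
- readout.read_state(): the state, without advancing time (a new reading comes with each control period).
- eyes.get_image(name): name is "scene" or "top"; returns a dict with "image" (400x640x3 uint8, red, green, blue), "mtx" (3x3 intrinsics, pixels), "rvec" (rotation vector, rad) and "tvec" (3), from world to camera coordinates, as OpenCV has them. Camera axes: x right, y down, z forward; pixel columns grow to the right and rows downward; lengths in mm; the calibration is good to about 2 mm. A picture is of the moment at which its call begins. There is no depth.
- finish_job(): hands the job in, once; it reports no verdict.
The state is a dict: "clock": time; "qpos": joint angles; "qd": joint speeds; "tau": joint torques, N m; "eef_pos": TCP position; "tool_rot": TCP orientation; "force": force on the tool from outside, world axes, zero at the start; "torque": the same for the moment, N m; "width": finger opening in mm.
Only numpy, scipy, OpenCV 4.12 (cv2) and the standard library are available. Lean on these libraries where they do the work, as an engineer would, in place of code of your own. Each camera call takes 0.05 s, during which the arm holds its last target. There are 200 camera calls.

## Working session

There is one attempt and no reset: what is moved stays moved. The work goes in short steps, Python scripts to look and compute and a tool call to move; the robot and the scene stay as the last step left them, time stands still between calls to the robot, and variables do not carry over. Pictures are saved under pics/ and viewed, about 8 in all and at most 12, crops included, and the job is handed in when it is done.

Besides the shell and the picture viewer there is one more tool, called after "Request:" by a JSON object that holds its "api" and its "payload", one argument or row to a line. apply_moves: Moves the arm, as the interface text tells. Shifts and turns lie within -1 to 1; 1 stands for 0.04 m of shift or 5 degrees of turn. Its arguments: {"type":"object","properties":{"commands":{"type":"array"},"claw":{"type":"number"}},"required":["commands"]}

```bash
mkdir -p pics; cat > h.py <<'E'
import numpy as np, cv2
from scipy.spatial.transform import Rotation as R
from cell import readout, eyes, finish_job
def shot(name, f=None):
    d=eyes.get_image(name)
    if f: cv2.imwrite('pics/'+f, d['image'][:,:,::-1])
    d['R']=cv2.Rodrigues(np.array(d['rvec'],float))[0]; d['t']=np.array(d['tvec'],float).ravel(); d['K']=np.array(d['mtx'])
    return d
def ray(d,uv):
    c=-d['R'].T@d['t']; v=d['R'].T@np.linalg.inv(d['K'])@np.array([uv[0],uv[1],1.]); return c,v/np.linalg.norm(v)
def onz(d,uv,z):
    c,v=ray(d,uv); return c+v*(z-c[2])/v[2]
def proj(d,P):
    p=(d['R']@np.atleast_2d(P).T).T+d['t']; p=p@d['K'].T; return p[:,:2]/p[:,2:]
def tri(d1,u1,d2,u2):
    c1,v1=ray(d1,u1);c2,v2=ray(d2,u2)
    s=np.linalg.lstsq(np.c_[v1,-v2],c2-c1,rcond=None)[0]
    a=c1+v1*s[0];b=c2+v2*s[1]; return (a+b)/2,np.linalg.norm(a-b)
E
python3 - <<'E'
from h import *
for n in('scene','top'):
    d=shot(n,n+'0.png'); print(n,-d['R'].T@d['t'],d['K'][0,0])
s=readout.read_state(); print(s)
E
```

```text
scene [1035.806378    132.49186159  829.44964522] 415.961583526381
top [ 424.96517607  -35.50854407 1044.43619974] 375.3759217958021
{'clock': 0.1, 'qpos': array([ 1.23022332,  0.62925927,  0.03844272,  1.51828076, -0.02698366,
        0.99632243, -0.01998607]), 'qd': array([-0.00132931, -0.00131781, -0.0002743 , -0.00235253,  0.00019656,
       -0.00172763, -0.00105614]), 'tau': array([ 2.69307078e-03, -5.64531398e+01,  1.23030670e+00, -1.93971312e+01,
        1.12852233e-02,  5.39743443e-03, -1.44499444e-05]), 'eef_pos': array([ 176.23268134, -625.05496708,  230.47329299]), 'tool_rot': array([-1.57082735,  0.00175159, -1.29599916]), 'force': array([-0.41531014, -0.32833171, -0.16892897]), 'torque': array([ 0.02462804, -0.01518089, -0.01088244]), 'width': 85.36106104111333}
```

View pics/scene0.png

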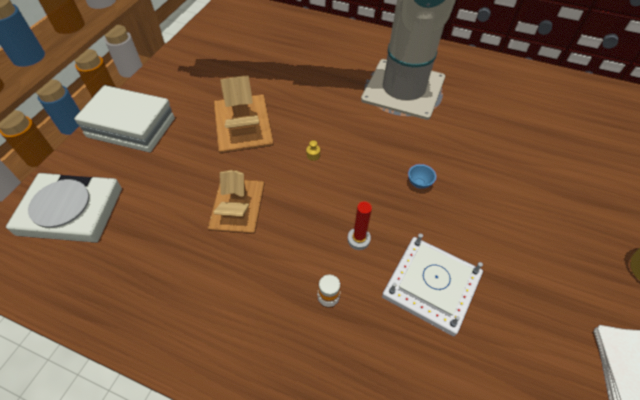

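View pics/top0.png

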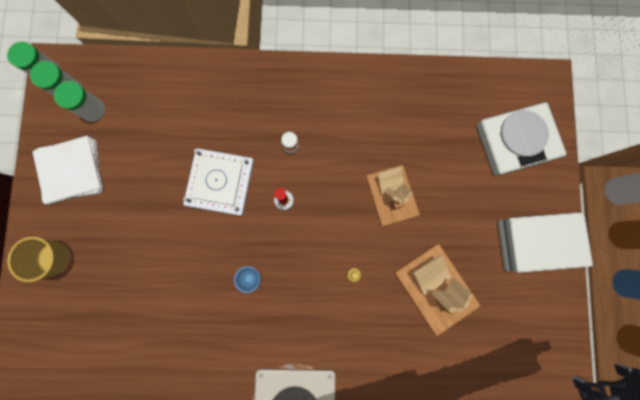

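The top view has the tamper at about (283,198), the plate ring at (216,180), the small cradle at (393,195) and the large look-alike at (437,290). The scene view has the tamper at (361,225), the plate at (436,277) and the small cradle at (237,205).

```bash
python3 - <<'E'
from h import *
a=shot('scene');b=shot('top')
def crop(d,x,y,w,h,k): return cv2.resize(d['image'][y:y+h,x:x+w,::-1],None,fx=k,fy=k,interpolation=cv2.INTER_CUBIC)
m=np.hstack([crop(a,200,160,75,80,5),crop(b,360,157,75,80,5)])
cv2.imwrite('pics/cr1.png',m)
for n,d in(('scene',a),('top',b)):
    im=d['image'];hsv=cv2.cvtColor(im,cv2.COLOR_RGB2HSV);h,s,v=cv2.split(hsv)
    red=((h<6)|(h>174))&(s>200)&(v>110)
    wood=(h>8)&(h<20)&(s>60)&(v>150)
    blue=(h>95)&(h<125)&(s>60)
    white=(s<45)&(v>130)
    for nm,mk in(('red',red),('wood',wood),('blue',blue),('white',white)):
        k,l,st,c=cv2.connectedComponentsWithStats(mk.astype(np.uint8))
        for i in range(1,k):
            if st[i,4]>25 and 200<c[i][0]<500 and 120<c[i][1]<340 if n=='scene' else st[i,4]>25 and 180<c[i][0]<480 and 130<c[i][1]<340:
                r=cv2.minAreaRect(np.argwhere(l==i)[:,::-1].astype(np.float32)); print(n,nm,st[i],c[i].round(1),[np.round(q,1) for q in r])
E
```

```text
scene red [357 202  15  12 141] [364.  207.5] [array([364. , 207.5]), array([11., 14.]), np.float64(90.0)]
scene wood [ 208  170   56   62 1782] [235.5 200.4] [array([236.1, 202. ]), array([45.3, 61.6]), np.float64(11.3)]
scene blue [408 165  28  23 501] [421.5 175.8] [array([421.5, 176. ]), array([22., 27.]), np.float64(90.0)]
scene white [348 229  23  18 155] [357.9 239.8] [array([358.2, 238.5]), array([22.5, 15.7]), np.float64(14.9)]
scene white [ 383  237  100   97 5223] [433.6 284.1] [array([434.1, 284.3]), array([84.5, 69.3]), np.float64(26.6)]
scene white [319 275  21  20 331] [329.1 284.3] [array([329. , 284.5]), array([19., 20.]), np.float64(90.0)]
scene white [319 297  15   8  38] [326.1 301.6] [array([325.4, 301.5]), array([14.9,  5.1]), np.float64(18.4)]
top wood [ 367  165   52   61 1787] [392.8 194.8] [array([392.6, 194.8]), array([53.8, 38.9]), np.float64(72.7)]
top wood [ 396  244   84   91 3236] [437.3 289.2] [array([437.4, 289.4]), array([76., 53.]), np.float64(56.3)]
top blue [234 267  26  25 508] [246.8 279.1] [array([246.8, 279.3]), array([24. , 24.7]), np.float64(45.0)]
top white [281 132  16  16 206] [288.7 139.3] [array([288.5, 139.5]), array([15., 15.]), np.float64(90.0)]
top white [ 183  148   70   68 3551] [218.1 181.6] [array([217.6, 181.4]), array([62.2, 59.6]), np.float64(10.1)]
top white [274 191  20  19 143] [285.2 201.9] [array([284.5, 201.5]), array([15.2, 18.9]), np.float64(58.4)]
```

View pics/cr1.png

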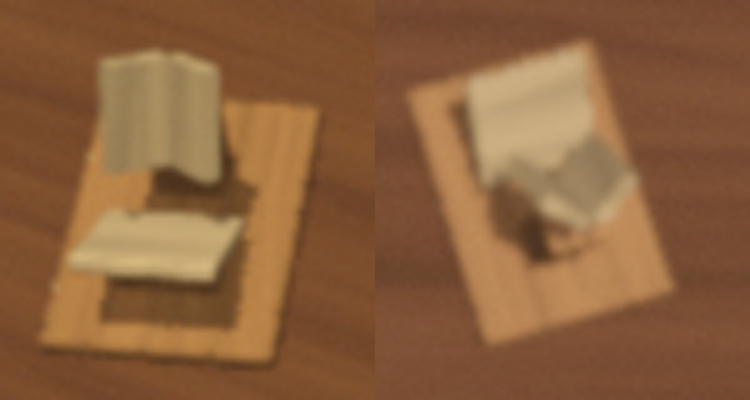

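```bash
python3 - <<'E'
from h import *
a=shot('scene');b=shot('top')
for n,d,box,pb in(('scene',a,(340,195,40,55),(405,250,60,55)),('top',b,(265,180,40,40),(195,160,42,42))):
    im=d['image'].astype(int); r,g,bl=im[...,0],im[...,1],im[...,2]
    x,y,w,h=box; sub=np.zeros(r.shape,bool); sub[y:y+h,x:x+w]=1
    hsv=cv2.cvtColor(d['image'],cv2.COLOR_RGB2HSV)
    red=(r>2.6*g)&(r>2.6*bl)&(r>80)&sub&(hsv[...,1]>210)
    top=red&(r>170)
    grey=(hsv[...,1]<70)&(hsv[...,2]>90)&sub
    for nm,mk in(('red',red),('redtop',top),('foot',grey)):
        p=np.argwhere(mk)[:,::-1]
        if len(p): print(n,nm,len(p),p.min(0),p.max(0),p.mean(0).round(2), 'z135',onz(d,p.mean(0),135).round(1),'z15 bbox',onz(d,(p.min(0)+p.max(0))/2,15).round(1))
    x,y,w,h=pb; sub=np.zeros(r.shape,bool); sub[y:y+h,x:x+w]=1
    ring=(hsv[...,1]>50)&(hsv[...,0]>95)&(hsv[...,0]<130)&sub
    p=np.argwhere(ring)[:,::-1]
    k,l,st,c=cv2.connectedComponentsWithStats(ring.astype(np.uint8))
    for i in range(1,k):
        if st[i,4]>1:
            q=np.argwhere(l==i)[:,::-1]; print(n,'ring',st[i],onz(d,c[i],44).round(1), onz(d,(q.min(0)+q.max(0))/2,44).round(1))
# cradle base corners
for d,cor in((b,[(-1,0)]),):
    hsv=cv2.cvtColor(d['image'],cv2.COLOR_RGB2HSV);h,s,v=cv2.split(hsv)
    mk=((h>8)&(h<20)&(s>60)&(v>150)).astype(np.uint8);k,l,st,c=cv2.connectedComponentsWithStats(mk)
    i=l[195,393] or l[178,392]; bx=cv2.boxPoints(cv2.minAreaRect(np.argwhere(l==i)[:,::-1].astype(np.float32)))
    P=np.array([onz(d,u,10) for u in bx]); print(P.round(1),P.mean(0).round(1)); print(np.linalg.norm(np.diff(P,axis=0),axis=1))
f=lambda o,p:np.array(o)+(np.array(p)+.5)/5-.5
sc=lambda x,y:f((200,160),(x,y)); tp=lambda x,y:f((360,157),(x-375,y))
pairs={'ledge far L(top TL / scene LR)':(sc(213,270),tp(467,85)),'ledge far R (top TR/scene LL)':(sc(70,258),tp(585,45)),
'base far (scene LR)':(sc(275,358),tp(408,95)),'base far(scene LL)':(sc(40,345),tp(590,42)),
'Vtop: scene TR / top left':(sc(218,63),tp(545,205)),'Vtop TL':(sc(100,62),tp(635,180))}
for k,(u,w) in pairs.items():
    X,e=tri(a,u,b,w); print(k,X.round(1),e.round(1))
# light wood mosaic 8x
def crop(d,x,y,w,h,k): return cv2.resize(d['image'][y:y+h,x:x+w,::-1],None,fx=k,fy=k,interpolation=cv2.INTER_CUBIC)
cv2.imwrite('pics/cr2.png',np.hstack([crop(a,205,165,40,58,10),crop(b,372,160,40,58,10)]))
E
```

```text
scene red 396 [355 202] [371 239] [361.98 219.09] z135 [580.5  51.1 135. ] z15 bbox [504.6  40.5  15. ]
scene redtop 111 [358 202] [370 212] [364.18 206.82] z135 [550.6  45.7 135. ] z15 bbox [467.4  30.5  15. ]
scene foot 221 [347 229] [370 249] [358.11 240.52] z135 [630.   59.9 135. ] z15 bbox [555.8  46.9  15. ]
scene ring [423 268   3  11  11] [598.6 200.1  44. ] [598.1 201.3  44. ]
scene ring [435 276   3   2   5] [596.  226.3  44. ] [596.4 226.   44. ]
scene ring [443 281   7   8   9] [606.5 250.2  44. ] [606.1 248.7  44. ]
scene ring [426 283   4   4   4] [620.5 214.   44. ] [620.5 214.   44. ]
scene ring [433 288   2   1   2] [623.4 227.   44. ] [623.4 227.   44. ]
scene ring [438 289   3   1   3] [621.3 237.8  44. ] [621.3 237.8  44. ]
top red 2 [281 198] [283 200] [282. 199.] z135 [538.4  40.  135. ] z15 bbox [553.4  50.   15. ]
top foot 179 [274 191] [293 210] [284.95 201.92] z135 [531.4  32.6 135. ] z15 bbox [549.3  45.7  15. ]
[[ 627.9 -182.6   10. ]
 [ 664.1 -287.1   10. ]
 [ 519.3 -331.4   10. ]
 [ 484.6 -228.4   10. ]] [ 574.  -257.4   10. ]
[110.59845068 151.43129958 108.71583876]
ledge far L(top TL / scene LR) [ 621.6 -207.    64. ] 0.1
ledge far R (top TR/scene LL) [ 643.2 -267.6   69.3] 3.2
base far (scene LR) [ 625.4 -182.1   10.9] 2.1
base far(scene LL) [ 659.3 -286.3    8.3] 0.6
Vtop: scene TR / top left [ 550.6 -235.9  115.1] 3.1
Vtop TL [ 566.2 -285.3  109.6] 1.8
```

View pics/cr2.png

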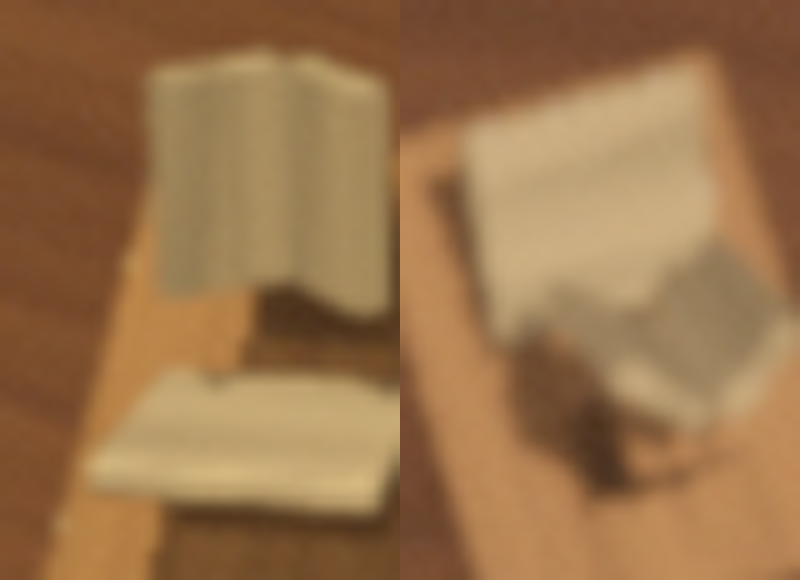

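The last crop shows the ledge face's far corners at about (465,130) and (700,65) in the top half. The V's lip ends are at about (150,75) and (387,80) in the scene half. The base measures 109–111 x 151 mm, so this is the right cradle. Its yaw is about 17.4°, with the groove origin near (604,-246). The tamper is near (550,46). I'll start moving and refine afterwards.

Request:
{"api": "apply_moves", "payload": {
  "commands": [
    [[-0.7,0,0.7,0,-0.2,0],[-0.7,0,0.7,0,0,0],[-0.7,0,0.7,0,0,0],[-0.7,0,0.7,0,0,0],[-0.7,0,0.7,0,0,0],[-0.7,0,0.7,0,0,0],[-0.7,0,0.7,0,0,0],[-0.7,0,0.7,0,0,0]]
  ]
}}

```text
clock: 0.97
eef_pos: [325.4, -346.5, 227.8]
tool_rot: [-1.576, -0.007, -1.297]
force: [1.0, -0.1, 0.0]
width: 85.5
```

```bash
cat >> h.py <<'E'
PSI=np.radians(17.4)
def pose():
    s=readout.read_state(); return s,np.array(s['eef_pos']),R.from_euler('xyz',s['tool_rot']).as_matrix()
def groove(psi=PSI):
    d=np.array([np.cos(psi),np.sin(psi),0]);u=np.array([0,0,1.]);c,k=np.cos(np.radians(35)),np.sin(np.radians(35))
    gz=c*u-k*d; gx=c*d+k*u; return gx,np.cross(gz,gx),gz
def want(down=True,psi=PSI):
    if down: return np.c_[[np.sin(psi),-np.cos(psi),0],[0,0,-1],[np.cos(psi),np.sin(psi),0]]
    gx,gy,gz=groove(psi); return np.c_[-gy,-gz,gx]
def todo(T,W):
    s,p,M=pose(); rv=np.degrees(R.from_matrix(M.T@W).as_rotvec())
    print('t',round(s['clock'],2),'p',p.round(1),'w',round(s['width'],1),'F',np.round(s['force'],1),'Tq',np.round(s['torque'],2),'q',np.round(s['qpos'],2))
    print('shift units',(M.T@(np.array(T)-p)/40).round(2),'turn units',(rv/5).round(2))
E
python3 - <<'E'
from h import *
todo([550,45.7,230],want())
a=shot('scene');b=shot('top')
for n,d,pb in(('scene',a,(415,258,45,42)),('top',b,(200,164,33,33))):
    x,y,w,h=pb; g=d['image'][y:y+h,x:x+w].astype(int); m=(g[...,2]-g[...,0]); 
    p=np.argwhere(m>m.max()*0.35)[:,::-1]+[x,y]; pc=cv2.convexHull(p.astype(np.float32)); e=cv2.fitEllipse(pc)
    print(n,'ring',m.max(),len(p),e,onz(d,e[0],44).round(1))
s=lambda x,y:(205+(x+.5)/10-.5,165+(y+.5)/10-.5); t=lambda x,y:(372+(x-400+.5)/10-.5,160+(y+.5)/10-.5)
c35,s35=np.cos(np.radians(35)),np.sin(np.radians(35)); dd=np.array([np.cos(PSI),np.sin(PSI)]); nn=np.array([-dd[1],dd[0]])
for nm,d,uv,x,z in [('V bot L',a,s(163,294),0,28),('V bot R',a,s(387,314),0,28),('V top L',a,s(150,75),0,80),('V top R',a,s(387,82),0,80),
 ('T lip R bot',b,t(715,240),0,28),('T lip R top',b,t(800,315),0,80),('T lip L bot',b,t(550,290),0,28),('T lip L top',b,t(610,380),0,80),
 ('ledge s',a,s(90,465),32,0),('ledge s',a,s(370,500),32,0),('ledge t',b,t(465,130),32,0),('ledge t',b,t(700,65),32,0)]:
    P=onz(d,uv,45+x*s35+z*c35)[:2]; print(nm,P.round(1),'along-origin',(P@dd-x*c35+z*s35).round(1),'lat',(P@nn).round(1))
E
```

```text
t 0.97 p [ 325.4 -346.5  227.8] w 85.5 F [ 1.  -0.1  0. ] Tq [ 0.02 -0.06 -0.02] q [ 0.73  0.38  0.03  2.   -0.    0.76 -0.54]
shift units [-7.92 -0.16  8.06] turn units [ 0.06 -0.34  0.08]
scene ring 89 60 ((436.1606750488281, 276.8648681640625), (23.06129264831543, 28.802852630615234), 119.18902587890625) [597.1 226.5  44. ]
top ring 21 68 ((215.70944213867188, 179.51499938964844), (20.23097038269043, 21.45673179626465), 69.3928451538086) [598.3 227.3  44. ]
V bot L [ 594.6 -275.5] along-origin 501.0 lat -440.7
V bot R [ 580.1 -225.7] along-origin 502.1 lat -388.8
V top L [ 567.1 -285.7] along-origin 501.6 lat -442.2
V top R [ 548.6 -235.8] along-origin 498.9 lat -389.1
T lip R bot [ 595.8 -273. ] along-origin 502.9 lat -438.6
T lip R top [ 569.6 -284.1] along-origin 504.5 lat -441.4
T lip L bot [ 581.3 -229.1] along-origin 502.2 lat -392.4
T lip L top [ 551.9 -235.8] along-origin 502.0 lat -390.0
ledge s [ 639.6 -269.3] along-origin 503.6 lat -448.3
ledge s [ 624.  -207.3] along-origin 507.3 lat -384.4
ledge t [ 624.7 -207.3] along-origin 507.9 lat -384.6
ledge t [ 644.  -270.4] along-origin 507.5 lat -450.6
```

The V lips and the ledge agree from both views, which puts the groove origin at (603.3,-246.4,45) and its yaw at 17.4°. The ring is at (597.7,226.9,44), with the two views 1 mm apart.

Request:
{"api": "apply_moves", "payload": {
  "commands": [
    [[-0.7,0,0.72,0,-0.1,0],[-0.7,0,0.72,0,-0.1,0],[-0.7,0,0.72,0,-0.1,0],[-0.7,0,0.72,0,0,0],[-0.7,0,0.72,0,0,0],[-0.7,0,0.72,0,0,0],[-0.7,0,0.72,0,0,0],[-0.7,0,0.72,0,0,0]]
  ]
}}

```text
clock: 1.73
eef_pos: [482.7, -65.3, 226.7]
tool_rot: [-1.573, -0.014, -1.276]
force: [1.3, -1.0, 0.1]
width: 85.1
```

Request:
{"api": "apply_moves", "payload": {
  "commands": [
    [[-0.7,0,0.7,0,0,0],[-0.7,0,0.7,0,0,0],[-0.5,0,0.5,0,0,0],[-0.2,0,0.2,0,0,0]]
  ]
}}

```text
clock: 2.07
eef_pos: [544.3, 50.9, 226.0]
tool_rot: [-1.568, -0.012, -1.268]
force: [0.5, -0.1, -0.0]
width: 85.1
```

```bash
python3 -c "
from h import *
todo([550,45.7,86],want())"
```

```text
t 2.07 p [544.3  50.9 226. ] w 85.1 F [ 0.5 -0.1 -0. ] Tq [ 0.05 -0.06 -0.01] q [-0.13  0.48 -0.04  1.82  0.04  0.84 -1.45]
shift units [0.13 3.5  0.09] turn units [-0.03 -0.01  0.14]
```

Request:
{"api": "apply_moves", "payload": {
  "commands": [
    [[0.13,0.3,0.1,0,0,0.14],[0,0.4,0,0,0,0],[0,0.5,0,0,0,0],[0,0.4,0,0,0,0],[0,0,0,0,0,0]]
  ]
}}

```text
clock: 2.48
eef_pos: [553.8, 49.0, 160.9]
tool_rot: [-1.563, -0.0, -1.262]
force: [-0.5, 0.1, 0.4]
width: 85.4
```

```bash
python3 -c "
from h import *
todo([550,45.7,86],want())"
```

```text
t 2.48 p [553.8  49.  160.9] w 85.4 F [-0.5  0.1  0.4] Tq [-0.02  0.1  -0.02] q [-0.11  0.58 -0.04  1.86  0.04  0.69 -1.44]
shift units [ 0.05  1.87 -0.13] turn units [-0.09  0.06  0.  ]
```

Request:
{"api": "apply_moves", "payload": {
  "commands": [
    [[0.05,0.4,-0.13,-0.09,0.06,0],[0,0.4,0,0,0,0],[0,0.4,0,0,0,0],[0,0.4,0,0,0,0],[0,0.2,0,0,0,0],[0,0,0,0,0,0]]
  ]
}}

```text
clock: 2.98
eef_pos: [551.8, 38.3, 90.1]
tool_rot: [-1.568, -0.005, -1.275]
force: [0.0, 0.7, 0.3]
width: 84.9
```

```bash
python3 -c "
from h import *
todo([550,45.7,86],want())"
```

```text
t 2.98 p [551.8  38.3  90.1] w 84.9 F [0.  0.7 0.3] Tq [0.05 0.03 0.  ] q [-0.1   0.69 -0.03  1.91  0.05  0.54 -1.44]
shift units [-0.19  0.1   0.01] turn units [-0.03 -0.09  0.05]
```

Request:
{"api": "apply_moves", "payload": {
  "commands": [
    [[-0.19,0.1,0,0,-0.09,0.05],[0,0,0,0,0,0],[0,0,0,0,0,0]]
  ]
}}

```text
clock: 3.23
eef_pos: [550.8, 45.1, 87.9]
tool_rot: [-1.566, -0.001, -1.268]
force: [-0.6, -0.4, -0.2]
width: 85.0
```

```bash
python3 -c "
from h import *
todo([550,45.7,86],want())
for i in range(5):
    shot('top'); todo([550,45.7,86],want())
a=shot('scene');b=shot('top')
cv2.imwrite('pics/g1.png',np.hstack([cv2.resize(q['image'][y:y+80,x:x+80,::-1],None,fx=5,fy=5,interpolation=2) for q,x,y in((a,325,180),(b,245,160))]))
"
```

```text
t 3.23 p [550.8  45.1  87.9] w 85.0 F [-0.6 -0.4 -0.2] Tq [0.02 0.02 0.05] q [-0.11  0.69 -0.04  1.92  0.05  0.53 -1.44]
shift units [-0.02  0.05 -0.01] turn units [-0.06 -0.01  0.01]
t 3.28 p [550.7  45.4  88. ] w 85.8 F [-0.2 -0.2  0.2] Tq [-0.    0.07 -0.01] q [-0.11  0.69 -0.04  1.92  0.05  0.53 -1.44]
shift units [-0.01  0.05 -0.02] turn units [-0.06 -0.    0.01]
t 3.33 p [550.7  45.3  87.9] w 85.2 F [ 0.2  0.6 -0.1] Tq [-0.02  0.03  0.04] q [-0.11  0.69 -0.04  1.92  0.05  0.53 -1.44]
shift units [-0.01  0.05 -0.01] turn units [-0.06 -0.    0.01]
t 3.38 p [550.7  45.2  87.8] w 85.4 F [-0.1  0.4 -0.4] Tq [ 0.03  0.03 -0.02] q [-0.11  0.69 -0.04  1.92  0.05  0.53 -1.44]
shift units [-0.02  0.05 -0.01] turn units [-0.06 -0.01  0.01]
t 3.43 p [550.6  45.1  87.7] w 85.4 F [-0.4 -0.1  0.2] Tq [-0.05  0.04 -0.02] q [-0.11  0.69 -0.04  1.92  0.05  0.53 -1.44]
shift units [-0.02  0.04 -0.01] turn units [-0.06 -0.01  0.01]
t 3.48 p [550.5  45.   87.6] w 85.3 F [-0.4 -0.3 -0.8] Tq [ 0.02  0.   -0.06] q [-0.11  0.69 -0.04  1.92  0.05  0.53 -1.44]
shift units [-0.02  0.04 -0.01] turn units [-0.05 -0.01  0.01]
```

View pics/g1.png

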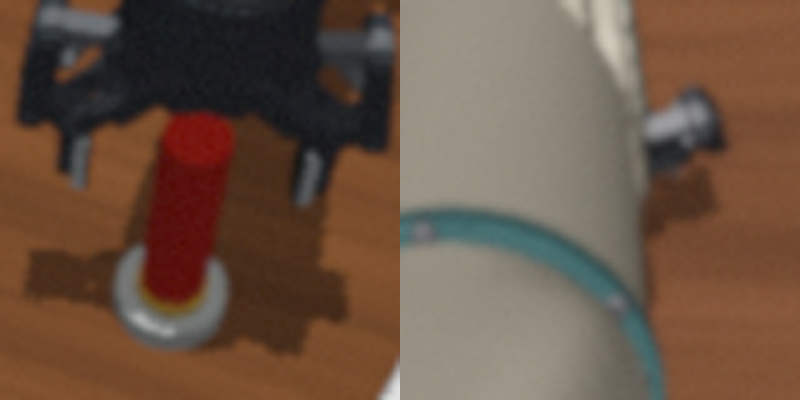

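Picture 5 shows the handle standing between the open fingers, near their centre line (x≈195, fingers at 75 and 305). Closing the gripper.

Request:
{"api": "apply_moves", "payload": {
  "commands": [
    [[0,0,0,-0.06,0,0],[0,0,0,0,0,0],[0,0,0,0,0,0],[0,0,0,0,0,0],[0,0,0,0,0,0],[0,0,0,0,0,0],[0,0,0,0,0,0],[0,0,0,0,0,0]]
  ],
  "claw": 20
}}

```text
clock: 4.25
eef_pos: [550.5, 45.1, 87.7]
tool_rot: [-1.572, -0.001, -1.268]
force: [0.3, -0.5, -0.3]
width: 28.7
```

Request:
{"api": "apply_moves", "payload": {
  "commands": [
    [[0,0,0,0,0,0],[0,0,0,0,0,0]]
  ]
}}

```text
clock: 4.42
eef_pos: [550.5, 45.1, 87.7]
tool_rot: [-1.572, -0.001, -1.268]
force: [-0.2, -0.1, 0.5]
width: 29.0
```

```bash
python3 -c "
from h import *
todo([597.7,226.9,180],want())"
```

```text
t 4.42 p [550.5  45.1  87.7] w 29.0 F [-0.2 -0.1  0.5] Tq [-0.02  0.05 -0.01] q [-0.11  0.69 -0.04  1.91  0.05  0.54 -1.45]
shift units [-3.98 -2.31  2.48] turn units [ 0.02 -0.01  0.01]
```

Request:
{"api": "apply_moves", "payload": {
  "commands": [
    [[0,-0.3,0,0,0,0],[0,-0.5,0,0,0,0],[0,-0.5,0,0,0,0],[0,-0.5,0,0,0,0],[0,-0.5,0,0,0,0],[0,0,0,0,0,0]]
  ]
}}

```text
clock: 4.92
eef_pos: [546.3, 44.5, 178.5]
tool_rot: [-1.584, 0.001, -1.268]
force: [0.3, -0.2, -3.4]
width: 28.9
```

Request:
{"api": "apply_moves", "payload": {
  "commands": [
    [[-0.4,0,0.25,0,0,0],[-0.7,0,0.44,0,0,0],[-0.7,0,0.44,0,0,0],[-0.7,0,0.44,0,0,0],[-0.7,0,0.44,0,0,0],[-0.4,0,0.25,0,0,0],[0,0,0,0,0,0]]
  ]
}}

```text
clock: 5.5
eef_pos: [587.5, 210.1, 167.9]
tool_rot: [-1.595, -0.0, -1.277]
force: [-0.0, 1.5, -3.1]
width: 29.1
```

```bash
python3 -c "
from h import *
todo([597.7,226.9,180],want())"
```

```text
t 5.5 p [587.5 210.1 167.9] w 29.1 F [-0.   1.5 -3.1] Tq [ 0.09 -0.03  0.04] q [-0.37  0.67 -0.03  1.63  0.02  0.86 -1.68]
shift units [-0.33 -0.31  0.36] turn units [ 0.28 -0.11  0.  ]
```

Request:
{"api": "apply_moves", "payload": {
  "commands": [
    [[-0.33,0.1,0.36,0.28,-0.1,0],[0,0,0,0,0,0],[0,0,0,0,0,0]]
  ]
}}

```text
clock: 5.75
eef_pos: [594.6, 228.1, 157.6]
tool_rot: [-1.578, -0.001, -1.264]
force: [-0.6, -2.0, -3.2]
width: 28.8
```

```bash
python3 -c "
from h import *
todo([597.7,226.9,145],want())"
```

```text
t 5.75 p [594.6 228.1 157.6] w 28.8 F [-0.6 -2.  -3.2] Tq [-0.12 -0.04  0.01] q [-0.39  0.69 -0.03  1.62  0.03  0.84 -1.7 ]
shift units [0.05 0.31 0.07] turn units [0.09 0.03 0.01]
```

Request:
{"api": "apply_moves", "payload": {
  "commands": [
    [[0.05,0.28,0.07,0.09,0.03,0],[0,0,0,0,0,0],[0,0,0,0,0,0],[0,0,0,0,0,0]]
  ]
}}

```text
clock: 6.08
eef_pos: [594.9, 224.0, 142.4]
tool_rot: [-1.578, -0.002, -1.269]
force: [0.9, 0.1, -3.5]
width: 28.8
```

```bash
python3 -c "
from h import *
todo([597.7,226.9,145],want())
a=shot('scene');b=shot('top')
cv2.imwrite('pics/p1.png',np.hstack([cv2.resize(q['image'][y:y+100,x:x+80,::-1],None,fx=5,fy=5,interpolation=2) for q,x,y in((a,395,215),(b,180,130))]))
"
```

```text
t 6.08 p [594.9 224.  142.4] w 28.8 F [ 0.9  0.1 -3.5] Tq [ 0.04  0.03 -0.01] q [-0.39  0.71 -0.03  1.63  0.03  0.8  -1.7 ]
shift units [-0.05 -0.06  0.09] turn units [ 0.08 -0.02  0.03]
```

View pics/p1.png

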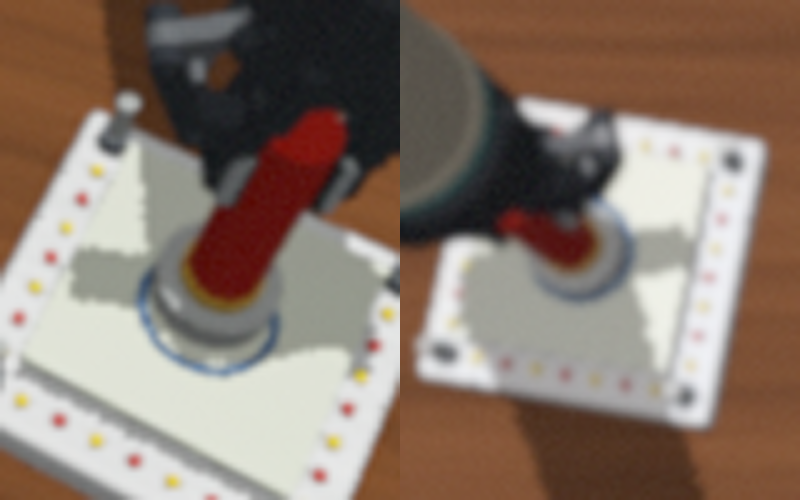

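Picture 6 shows the foot hovering about 10 mm over the blue ring. I'll check numerically whether the handle is upright and centred.

```bash
cat >> h.py <<'E'
def chk(foot,zax):
    foot=np.array(foot);zax=np.array(zax)
    # local frame
    e1=np.cross(zax,[0,1,0]);e1/=np.linalg.norm(e1);e2=np.cross(zax,e1)
    th=np.linspace(0,2*np.pi,60)[:,None]; circ=lambda h,r:foot+zax*h+r*(np.cos(th)*e1+np.sin(th)*e2)
    return circ
E
python3 - <<'E'
from h import *
s,p,M=pose(); circ=chk(p+87.7*M[:,1],-M[:,1])
print(p,M[:,1])
out=[]
for n,x,y in(('scene',395,215),('top',180,130)):
    d=shot(n); im=cv2.resize(d['image'][y:y+100,x:x+80,::-1],None,fx=5,fy=5,interpolation=2)
    for C in(circ(15,25),circ(0,25),circ(135,15),chk([597.7,226.9,44],[0,0,1])(0,29)):
        uv=((proj(d,C)-[x,y]+.5)*5-.5); cv2.polylines(im,[uv.round().astype(np.int32)],True,(0,255,0),1)
    out.append(im)
cv2.imwrite('pics/p2.png',np.hstack(out))
E
```

```text
[595.52638376 224.33503657 143.04437813] [-0.00486967 -0.003774   -0.99998102]Traceback (most recent call last):
  File "<stdin>", line 7, in <module>
  File "h.py", line 35, in chk
    e1=np.cross(zax,[0,1,0]);e1/=np.linalg.norm(e1);e2=np.cross(zax,e1)
                             ^^^^^^^^^^^^^^^^^^^^^^
numpy._core._exceptions._UFuncOutputCastingError: Cannot cast ufunc 'divide' output from dtype('float64') to dtype('int64') with casting rule 'same_kind'
```

```bash
sed -i 's/zax=np.array(zax)/zax=np.array(zax,float)/' h.py
python3 - <<'E'
from h import *
s,p,M=pose(); circ=chk(p+87.7*M[:,1],-M[:,1])
out=[]
for n,x,y in(('scene',395,215),('top',180,130)):
    d=shot(n); im=cv2.resize(d['image'][y:y+100,x:x+80,::-1],None,fx=5,fy=5,interpolation=2)
    for C in(circ(15,25),circ(0,25),circ(135,15),chk([597.7,226.9,44],[0,0,1])(0,29)):
        uv=((proj(d,C)-[x,y]+.5)*5-.5); cv2.polylines(im,[uv.round().astype(np.int32)],True,(0,255,0),1)
    out.append(im)
cv2.imwrite('pics/p2.png',np.hstack(out))
E
```

```text
(no output)
```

View pics/p2.png

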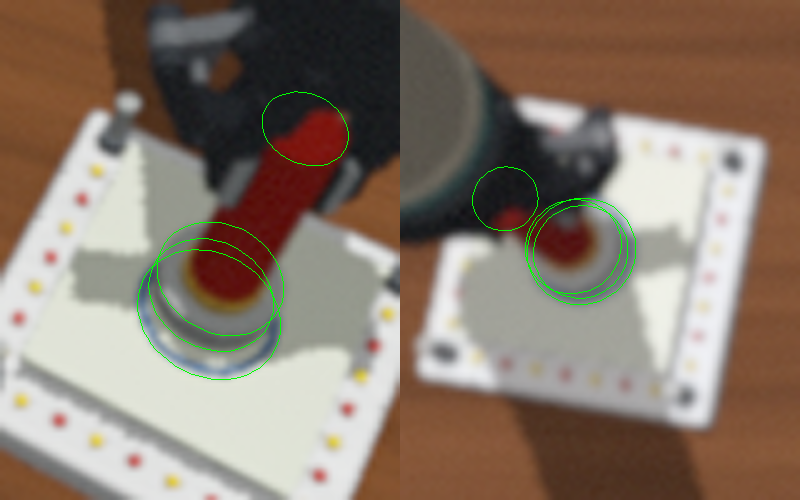

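Picture 7: the outlines computed for a vertical tamper match its foot and top, and the ring outline matches the ring. The remaining correction is about 2.5 mm in x and y.

Request:
{"api": "apply_moves", "payload": {
  "commands": [
    [[-0.05,0.05,0.08,0.05,0,0.02],[0,0,0,0,0,0],[0,0,0,0,0,0]]
  ]
}}

```text
clock: 6.58
eef_pos: [599.0, 228.5, 142.2]
tool_rot: [-1.569, 0.001, -1.268]
force: [0.5, -0.0, -3.1]
width: 28.9
```

```bash
python3 -c "
from h import *
todo([597.7,226.9,121.7],want())"
```

```text
t 6.58 p [599.  228.5 142.2] w 28.9 F [ 0.5 -0.  -3.1] Tq [-0.05  0.   -0.01] q [-0.39  0.71 -0.03  1.63  0.03  0.8  -1.7 ]
shift units [ 0.03  0.51 -0.05] turn units [-0.02 -0.01 -0.01]
```

Request:
{"api": "apply_moves", "payload": {
  "commands": [
    [[0.02,0.15,-0.04,0,0,0],[0,0.05,0,0,0,0],[0,0,0,0,0,0],[0,0,0,0,0,0]]
  ]
}}

```text
clock: 6.92
eef_pos: [597.5, 227.3, 133.3]
tool_rot: [-1.569, 0.001, -1.268]
force: [-0.2, 0.6, -4.0]
width: 28.5
```

```bash
python3 -c "
from h import *
todo([597.7,226.9,121.7],want())"
```

```text
t 6.92 p [597.5 227.3 133.3] w 28.5 F [-0.2  0.6 -4. ] Tq [-0.07  0.01 -0.02] q [-0.39  0.72 -0.03  1.64  0.03  0.78 -1.7 ]
shift units [0.01 0.29 0.  ] turn units [-0.02 -0.01 -0.01]
```

Well centred and upright. Pressing now.

Request:
{"api": "apply_moves", "payload": {
  "commands": [
    [[0,0.07,0,0,0,0],[0,0.07,0,0,0,0],[0,0.07,0,0,0,0],[0,0.07,0,0,0,0]]
  ]
}}

```text
clock: 7.25
eef_pos: [598.3, 227.6, 123.9]
tool_rot: [-1.567, 0.001, -1.268]
force: [-2.4, -0.1, 6.2]
width: 28.7
```

```bash
python3 -c "
from h import *
todo([597.7,226.9,121.7],want())"
```

```text
t 7.25 p [598.3 227.6 123.9] w 28.7 F [-2.4 -0.1  6.2] Tq [-0.27  0.7  -0.03] q [-0.39  0.74 -0.03  1.65  0.03  0.76 -1.7 ]
shift units [ 0.01  0.05 -0.02] turn units [-0.05 -0.01 -0.01]
```

Request:
{"api": "apply_moves", "payload": {
  "commands": [
    [[0,0.07,-0.01,-0.03,0,0],[0,0.07,0,0,0,0],[0,0.07,0,0,0,0]]
  ]
}}

```text
clock: 7.5
eef_pos: [599.9, 228.2, 121.2]
tool_rot: [-1.564, 0.001, -1.268]
force: [-2.9, -1.0, 16.3]
width: 28.5
```

```bash
python3 -c "
from h import *
todo([597.7,226.9,121.7],want())"
```

```text
t 7.5 p [599.9 228.2 121.2] w 28.5 F [-2.9 -1.  16.3] Tq [-0.27  0.62 -0.01] q [-0.39  0.74 -0.03  1.65  0.03  0.75 -1.7 ]
shift units [ 0.02 -0.01 -0.06] turn units [-0.07 -0.01 -0.01]
```

Request:
{"api": "apply_moves", "payload": {
  "commands": [
    [[0,0.07,-0.04,-0.05,0,0],[0,0.07,-0.02,-0.03,0,0],[0,0.07,0,0,0,0],[0,0.07,0,0,0,0]]
  ]
}}

```text
clock: 7.83
eef_pos: [601.1, 228.7, 121.1]
tool_rot: [-1.562, 0.001, -1.269]
force: [-6.4, -2.7, 19.7]
width: 28.6
```

```bash
python3 -c "
from h import *
todo([597.7,226.9,121.7],want())"
```

```text
t 7.83 p [601.1 228.7 121.1] w 28.6 F [-6.4 -2.7 19.7] Tq [-0.72  1.85 -0.04] q [-0.39  0.74 -0.03  1.64  0.03  0.75 -1.7 ]
shift units [ 0.02 -0.02 -0.09] turn units [-0.11 -0.02 -0.02]
```

Request:
{"api": "apply_moves", "payload": {
  "commands": [
    [[0.03,0.06,-0.12,-0.12,0,0],[0.02,0.06,-0.12,-0.12,0,0],[0,0.06,-0.1,-0.1,0,0]]
  ]
}}

```text
clock: 8.08
eef_pos: [598.9, 227.6, 122.3]
tool_rot: [-1.565, 0.005, -1.268]
force: [3.6, 0.3, 7.1]
width: 28.7
```

```bash
python3 -c "
from h import *
todo([597.7,226.9,121.7],want())"
```

```text
t 8.08 p [598.9 227.6 122.3] w 28.7 F [3.6 0.3 7.1] Tq [-0.13 -0.79  0.03] q [-0.39  0.74 -0.03  1.65  0.03  0.75 -1.7 ]
shift units [ 0.01  0.01 -0.03] turn units [-0.07 -0.02 -0.05]
```

Request:
{"api": "apply_moves", "payload": {
  "commands": [
    [[0.01,0.09,-0.06,-0.06,0,-0.03],[0,0.08,-0.05,-0.05,0,0],[0,0.08,-0.05,-0.05,0,0],[0,0.08,-0.05,-0.05,0,0]]
  ]
}}

```text
clock: 8.42
eef_pos: [600.1, 228.2, 121.2]
tool_rot: [-1.56, 0.004, -1.269]
force: [-3.1, -1.1, 17.6]
width: 28.8
```

```bash
python3 -c "
from h import *
todo([597.7,226.9,121.7],want())"
```

```text
t 8.42 p [600.1 228.2 121.2] w 28.8 F [-3.1 -1.1 17.6] Tq [-0.47  0.97  0.01] q [-0.39  0.74 -0.03  1.65  0.03  0.74 -1.7 ]
shift units [ 0.01 -0.01 -0.07] turn units [-0.12 -0.02 -0.04]
```

Request:
{"api": "apply_moves", "payload": {
  "commands": [
    [[0,0.07,-0.08,-0.08,0,-0.02],[0,0.08,-0.07,-0.08,0,0],[0,0.08,-0.07,-0.07,0,0],[0,0.08,-0.07,-0.07,0,0]]
  ]
}}

```text
clock: 8.75
eef_pos: [599.6, 228.0, 121.2]
tool_rot: [-1.56, 0.003, -1.27]
force: [-1.7, 0.3, 15.4]
width: 28.9
```

```bash
python3 - <<'E'
from h import *
todo([597.7,226.9,121.7],want())
s,p,M=pose(); circ=chk(p+87.7*M[:,1],-M[:,1])
out=[]
for n,x,y in(('scene',375,225),('top',180,130)):
    d=shot(n); im=cv2.resize(d['image'][y:y+110,x:x+(110 if n=='scene' else 80),::-1],None,fx=4,fy=4,interpolation=2)
    out.append(im)
cv2.imwrite('pics/p3.png',np.hstack(out))
todo([597.7,226.9,121.7],want())
E
```

```text
t 8.75 p [599.6 228.  121.2] w 28.9 F [-1.7  0.3 15.4] Tq [-0.3   0.44 -0.03] q [-0.39  0.74 -0.03  1.65  0.03  0.74 -1.7 ]
shift units [ 0.01 -0.01 -0.05] turn units [-0.12 -0.03 -0.04]
t 8.85 p [599.6 228.  121.2] w 28.9 F [-1.5 -0.6 15.4] Tq [-0.31  0.42 -0.02] q [-0.39  0.74 -0.03  1.65  0.03  0.74 -1.7 ]
shift units [ 0.01 -0.01 -0.05] turn units [-0.12 -0.03 -0.04]
```

View pics/p3.png

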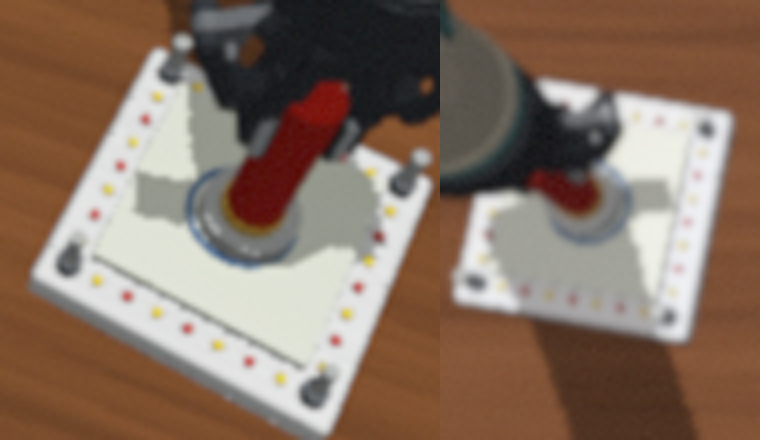

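Picture 8 shows the foot centred in the ring with the plate sunk and level (seam line parallel to the frame). TCP z of 121.2 means 10 mm of travel. Holding it there for more than 1 s.

Request:
{"api": "apply_moves", "payload": {
  "commands": [
    [[0,0.08,-0.07,-0.08,0,0],[0,0.08,-0.07,-0.08,0,0],[0,0.08,-0.07,-0.08,0,0],[0,0.08,-0.07,-0.08,0,0],[0,0.08,-0.07,-0.08,0,0],[0,0.08,-0.07,-0.08,0,0],[0,0.08,-0.07,-0.08,0,0],[0,0.08,-0.07,-0.08,0,0]]
  ]
}}

```text
clock: 9.52
eef_pos: [599.8, 227.9, 121.2]
tool_rot: [-1.563, 0.005, -1.271]
force: [-1.3, -1.3, 15.9]
width: 28.7
```

Request:
{"api": "apply_moves", "payload": {
  "commands": [
    [[0,0.08,-0.07,-0.08,0,0],[0,0.08,-0.07,-0.08,0,0],[0,0.08,-0.07,-0.08,0,0],[0,0.08,-0.07,-0.08,0,0],[0,0.08,-0.07,-0.08,0,0],[0,0.08,-0.07,-0.08,0,0]]
  ]
}}

```text
clock: 10.02
eef_pos: [600.0, 227.8, 121.2]
tool_rot: [-1.565, 0.007, -1.271]
force: [-1.6, -0.5, 15.6]
width: 28.6
```

```bash
python3 -c "
from h import *
todo([597.7,226.9,121.7],want())"
```

```text
t 10.02 p [600.  227.8 121.2] w 28.6 F [-1.6 -0.5 15.6] Tq [-0.32  0.4   0.01] q [-0.38  0.74 -0.03  1.65  0.02  0.75 -1.7 ]
shift units [ 0.   -0.01 -0.06] turn units [-0.07 -0.05 -0.08]
```

Request:
{"api": "apply_moves", "payload": {
  "commands": [
    [[0,-0.1,0,0,0,0],[0,-0.2,0,0,0,0],[0,-0.3,0,0,0,0],[0,-0.5,0,0,0,0],[0,-0.6,0,0,0,0],[0,-0.6,0,0,0,0],[0,-0.5,0,0,0,0],[0,-0.2,0,0,0,0]]
  ]
}}

```text
clock: 10.68
eef_pos: [598.0, 226.0, 245.1]
tool_rot: [-1.57, 0.006, -1.271]
force: [1.7, 0.9, -2.6]
width: 28.5
```

```bash
python3 -c "
from h import *
gx,gy,gz=groove(); O=np.array([603.3,-246.4,45])
print(O+87.7*gz, O+87.7*gz+90*gx+30*gz)
todo(O+87.7*gz+90*gx+30*gz,want())"
```

```text
[ 555.29917943 -261.44254535  116.83963428] [ 609.22939884 -244.54183904  193.03607488]
t 10.68 p [598.  226.  245.1] w 28.5 F [ 1.7  0.9 -2.6] Tq [ 0.04 -0.08 -0.04] q [-0.38  0.6  -0.03  1.53  0.02  1.01 -1.69]
shift units [11.33  1.23 -3.21] turn units [-0.01 -0.05 -0.07]
```

Request:
{"api": "apply_moves", "payload": {
  "commands": [
    [[0.4,0,-0.1,0,0,0],[0.8,0,-0.23,0,0,0],[0.8,0,-0.23,0,0,0],[0.8,0,-0.23,0,0,0],[0.8,0,-0.23,0,0,0],[0.8,0,-0.23,0,0,0],[0.8,0,-0.23,0,0,0],[0.8,0,-0.23,0,0,0]]
  ]
}}

```text
clock: 11.35
eef_pos: [602.2, -22.3, 238.3]
tool_rot: [-1.57, 0.016, -1.252]
force: [0.4, -0.2, -4.0]
width: 28.7
```

```bash
python3 -c "
from h import *
gx,gy,gz=groove(); O=np.array([603.3,-246.4,45])
todo(O+87.7*gz+90*gx+30*gz,want())"
```

```text
t 11.35 p [602.2 -22.3 238.3] w 28.7 F [ 0.4 -0.2 -4. ] Tq [-0.03 -0.06 -0.05] q [ 0.02  0.55 -0.04  1.64  0.01  0.95 -1.27]
shift units [ 5.35  1.05 -1.58] turn units [-0.01  0.18 -0.18]
```

Request:
{"api": "apply_moves", "payload": {
  "commands": [
    [[0.8,0,-0.25,0,0.1,-0.1],[0.8,0,-0.25,0,0.1,-0.1],[0.8,0,-0.25,0,0,0],[0.8,0,-0.25,0,0,0],[0.8,0,-0.25,0,0,0],[0.5,0,-0.1,0,0,0],[0.3,0,0,0,0,0],[0,0,0,0,0,0]]
  ]
}}

```text
clock: 12.02
eef_pos: [597.1, -248.5, 228.5]
tool_rot: [-1.587, -0.004, -1.286]
force: [-0.3, -0.4, -2.5]
width: 28.7
```

Request:
{"api": "apply_moves", "payload": {
  "commands": [
    [[0,0,0,0.9,0,0],[0,0,0,1,0,0],[0,0,0,1,0,0],[0,0,0,1,0,0],[0,0,0,1,0,0],[0,0,0,1,0,0],[0,0,0,0.8,0,0],[0,0,0,0,0,0]]
  ]
}}

```text
clock: 12.68
eef_pos: [596.2, -232.9, 223.9]
tool_rot: [-0.985, 0.004, -1.272]
force: [-2.1, -1.0, -4.3]
width: 28.5
```

```bash
python3 -c "
from h import *
gx,gy,gz=groove(); O=np.array([603.3,-246.4,45])
todo(O+87.7*gz+60*gx+20*gz,want(False))"
```

```text
t 12.68 p [ 596.2 -232.9  223.9] w 28.5 F [-2.1 -1.  -4.3] Tq [-0.42  1.24 -0.01] q [ 0.96  0.57 -0.59  1.98 -0.42  0.28 -0.38]
shift units [ 0.38  1.03 -0.98] turn units [ 0.29 -0.07 -0.01]
```

q6 is at 0.28, near its lower limit of 0.23, so I'll step carefully and watch it.

Request:
{"api": "apply_moves", "payload": {
  "commands": [
    [[0.1,0.2,-0.3,0.1,0,0],[0.1,0.2,-0.3,0.1,0,0],[0.1,0.2,-0.2,0.1,0,0],[0,0,0,0,0,0]]
  ]
}}

```text
clock: 13.02
eef_pos: [588.2, -242.3, 189.5]
tool_rot: [-0.965, 0.009, -1.267]
force: [-0.1, 0.1, -3.7]
width: 28.5
```

```bash
python3 -c "
from h import *
gx,gy,gz=groove(); O=np.array([603.3,-246.4,45])
todo(O+87.7*gz+60*gx+20*gz,want(False))"
```

```text
t 13.02 p [ 588.2 -242.3  189.5] w 28.5 F [-0.1  0.1 -3.7] Tq [-0.37  1.1   0.02] q [ 0.94  0.62 -0.52  2.01 -0.78  0.24  0.04]
shift units [ 0.22  0.46 -0.3 ] turn units [ 0.06 -0.06 -0.09]
```

Request:
{"api": "apply_moves", "payload": {
  "commands": [
    [[0.1,0.15,-0.2,0.06,-0.05,-0.05],[0.1,0.15,-0.2,0,0,-0.05],[0,0.1,-0.15,0,0,0],[0,0,0,0,0,0]]
  ]
}}

```text
clock: 13.35
eef_pos: [587.5, -245.6, 165.4]
tool_rot: [-0.962, -0.0, -1.257]
force: [0.3, 0.7, -3.7]
width: 28.7
```

```bash
python3 -c "
from h import *
gx,gy,gz=groove(); O=np.array([603.3,-246.4,45])
todo(O+87.7*gz+30*gx+15*gz,want(False))"
```

```text
t 13.35 p [ 587.5 -245.6  165.4] w 28.7 F [ 0.3  0.7 -3.7] Tq [-0.31  1.07  0.05] q [ 0.9   0.65 -0.44  2.03 -1.09  0.23  0.38]
shift units [ 0.13  0.11 -0.67] turn units [ 0.02  0.1  -0.06]
```

The arm has q5 at -1.09 (limit -1.1) and q6 at 0.23, so a fully aligned 35° tool can't reach the groove. I'll set the tamper down on free counter and regrip it with the tool tilted 20° to the handle. The tool then needs only 15° of tilt at the cradle.

Request:
{"api": "apply_moves", "payload": {
  "commands": [
    [[0,-0.4,0.4,0,0,0],[0,-0.5,0.4,0,0,0],[0,-0.5,0.3,-0.3,0,0],[0,-0.5,0,-0.8,0,0],[0,0,0,-1,0,0],[0,0,0,-1,0,0],[0,0,0,-1,0,0],[0,0,0,-1,0,0]]
  ]
}}

```text
clock: 14.02
eef_pos: [578.0, -240.6, 264.6]
tool_rot: [-1.445, 0.001, -1.264]
force: [-0.2, -0.1, -3.6]
width: 28.8
```

Request:
{"api": "apply_moves", "payload": {
  "commands": [
    [[-0.3,0,0,-1,0,0],[-0.5,0,0,-0.8,0,0],[-0.7,0,0,0,0,0],[-0.7,0,0,0,0,0],[-0.6,0,0,0,0,0]]
  ]
}}

```text
clock: 14.43
eef_pos: [553.0, -128.2, 270.9]
tool_rot: [-1.619, -0.033, -1.266]
force: [0.1, 0.2, -3.5]
width: 28.6
```

```bash
python3 -c "
from h import *
todo([560,-60,110],want())"
```

```text
t 14.43 p [ 553.  -128.2  270.9] w 28.6 F [ 0.1  0.2 -3.5] Tq [ 0.17 -0.05  0.01] q [-0.1   0.5   0.38  1.69 -0.15  1.01 -0.95]
shift units [-1.7   3.93  0.87] turn units [ 0.55 -0.    0.38]
```

Request:
{"api": "apply_moves", "payload": {
  "commands": [
    [[-0.5,0.4,0.1,0.3,0,0.2],[-0.5,0.5,0.1,0.25,0,0.18],[-0.5,0.5,0.1,0,0,0],[-0.2,0.5,0.1,0,0,0],[0,0.5,0,0,0,0],[0,0.5,0,0,0,0],[0,0,0,0,0,0]]
  ]
}}

```text
clock: 15.02
eef_pos: [551.5, -34.9, 159.7]
tool_rot: [-1.565, -0.013, -1.248]
force: [-1.1, 0.6, -3.8]
width: 28.8
```

```bash
python3 -c "
from h import *
todo([560,-60,88],want())"
```

```text
t 15.02 p [551.5 -34.9 159.7] w 28.8 F [-1.1  0.6 -3.8] Tq [0.05 0.18 0.01] q [-0.19  0.6   0.3   1.88 -0.25  0.69 -1.  ]
shift units [ 0.64  1.8  -0.01] turn units [-0.06  0.22  0.15]
```

Request:
{"api": "apply_moves", "payload": {
  "commands": [
    [[0,0.4,0,-0.06,0.2,0.15],[0,0.5,0,0,0,0],[0,0.4,0,0,0,0],[0,0.15,0,0,0,0],[0,0,0,0,0,0],[0,0,0,0,0,0]]
  ]
}}

```text
clock: 15.52
eef_pos: [558.5, -27.7, 108.5]
tool_rot: [-1.564, -0.008, -1.259]
force: [0.2, -0.3, -3.9]
width: 28.7
```

```bash
python3 -c "
from h import *
todo([551.5,-35,88],want())"
```

```text
t 15.52 p [558.5 -27.7 108.5] w 28.7 F [ 0.2 -0.3 -3.9] Tq [ 0.03 -0.02  0.05] q [-0.18  0.68  0.27  1.9  -0.29  0.59 -0.98]
shift units [ 0.12  0.51 -0.23] turn units [-0.08  0.09  0.09]
```

Request:
{"api": "apply_moves", "payload": {
  "commands": [
    [[0,0.25,0,-0.08,0.09,0.09],[0,0.12,0,0,0,0.02],[0,0,0,0,0,0],[0,0,0,0,0,0],[0,0,0,0,0,0]]
  ]
}}

```text
clock: 15.93
eef_pos: [561.7, -27.5, 96.6]
tool_rot: [-1.566, -0.0, -1.268]
force: [0.1, 0.1, -3.2]
width: 28.8
```

```bash
python3 -c "
from h import *
todo([558,-28,87.7],want())"
```

```text
t 15.93 p [561.7 -27.5  96.6] w 28.8 F [ 0.1  0.1 -3.2] Tq [-0.04  0.02 -0.01] q [-0.16  0.7   0.26  1.89 -0.31  0.58 -0.98]
shift units [-0.02  0.22 -0.09] turn units [-0.06 -0.01  0.  ]
```

Request:
{"api": "apply_moves", "payload": {
  "commands": [
    [[0,0.1,0,-0.05,0,0],[0,0.08,0,0,0,0],[0,0.05,0,0,0,0],[0,0.05,0,0,0,0],[0,0,0,0,0,0]]
  ]
}}

```text
clock: 16.35
eef_pos: [562.8, -28.2, 88.4]
tool_rot: [-1.567, -0.0, -1.269]
force: [-0.1, -0.1, -3.6]
width: 28.8
```

```bash
python3 -c "
from h import *
todo([558,-28,87.7],want())"
```

```text
t 16.35 p [562.8 -28.2  88.4] w 28.8 F [-0.1 -0.1 -3.6] Tq [ 0.02 -0.03  0.03] q [-0.16  0.72  0.25  1.89 -0.31  0.57 -0.97]
shift units [-0.04  0.02 -0.11] turn units [-0.04 -0.03  0.  ]
```

Request:
{"api": "apply_moves", "payload": {
  "commands": [
    [[0,0.04,0,-0.04,0,0],[0,0.04,0,0,0,0],[0,0.03,0,0,0,0],[0,0,0,0,0,0]]
  ]
}}

```text
clock: 16.68
eef_pos: [563.4, -28.5, 88.1]
tool_rot: [-1.569, 0.001, -1.27]
force: [-0.1, -0.1, -4.5]
width: 28.9
```

```bash
python3 -c "
from h import *
todo([558,-28,87.7],want())"
```

```text
t 16.68 p [563.4 -28.5  88.1] w 28.9 F [-0.1 -0.1 -4.5] Tq [ 0.03 -0.01 -0.01] q [-0.16  0.72  0.25  1.89 -0.31  0.57 -0.97]
shift units [-0.05  0.01 -0.13] turn units [-0.03 -0.03 -0.01]
```

Request:
{"api": "apply_moves", "payload": {
  "commands": [
    [[0,0.08,0,0,0,0],[0,0.06,0,0,0,0],[0,0,0,0,0,0]]
  ]
}}

```text
clock: 16.93
eef_pos: [564.2, -28.6, 88.5]
tool_rot: [-1.565, 0.002, -1.271]
force: [-0.1, 0.1, -3.1]
width: 28.7
```

```bash
python3 -c "
from h import *
todo([558,-28,87.7],want())"
```

```text
t 16.93 p [564.2 -28.6  88.5] w 28.7 F [-0.1  0.1 -3.1] Tq [-0.05  0.03 -0.05] q [-0.16  0.72  0.25  1.89 -0.31  0.57 -0.97]
shift units [-0.06  0.02 -0.14] turn units [-0.06 -0.04 -0.02]
```

Request:
{"api": "apply_moves", "payload": {
  "commands": [
    [[0,0.12,-0.05,-0.05,0,0],[0,0.12,-0.05,0,0,0]]
  ]
}}

```text
clock: 17.1
eef_pos: [564.8, -29.0, 87.4]
tool_rot: [-1.559, 0.003, -1.271]
force: [-12.5, 4.4, 58.2]
width: 28.9
```

```bash
python3 -c "
from h import *
todo([558,-28,87.7],want())
shot('top');todo([558,-28,87.7],want())"
```

```text
t 17.1 p [564.8 -29.   87.4] w 28.9 F [-12.5   4.4  58.2] Tq [ 0.9   2.76 -0.01] q [-0.15  0.72  0.24  1.89 -0.32  0.56 -0.97]
shift units [-0.07 -0.01 -0.16] turn units [-0.13 -0.04 -0.03]
t 17.15 p [564.6 -29.   87.4] w 28.5 F [-9.2  2.7 44.2] Tq [0.74 1.89 0.05] q [-0.15  0.72  0.24  1.89 -0.32  0.56 -0.97]
shift units [-0.07 -0.01 -0.15] turn units [-0.13 -0.05 -0.03]
```

On the counter now: contact at 87.4, as expected. Relaxing the push, then opening.

Request:
{"api": "apply_moves", "payload": {
  "commands": [
    [[0,-0.01,0,0,0,0],[0,-0.01,0,0,0,0],[0,0,0,0,0,0]]
  ]
}}

```text
clock: 17.4
eef_pos: [566.0, -28.8, 90.0]
tool_rot: [-1.555, 0.002, -1.271]
force: [1.0, -0.4, -1.8]
width: 29.0
```

```bash
python3 -c "
from h import *
todo([558,-28,87.7],want())"
```

```text
t 17.4 p [566.  -28.8  90. ] w 29.0 F [ 1.  -0.4 -1.8] Tq [0.03 0.04 0.  ] q [-0.15  0.71  0.24  1.89 -0.32  0.56 -0.97]
shift units [-0.08  0.05 -0.19] turn units [-0.18 -0.04 -0.02]
```

Request:
{"api": "apply_moves", "payload": {
  "commands": [
    [[0,0.06,-0.03,-0.18,0,0],[0,0,0,0,0,0],[0,0,0,0,0,0]]
  ]
}}

```text
clock: 17.65
eef_pos: [565.2, -29.3, 87.8]
tool_rot: [-1.573, 0.002, -1.271]
force: [-2.1, 0.7, 7.8]
width: 28.7
```

```bash
python3 -c "
from h import *
todo([558,-28,87.7],want())"
```

```text
t 17.65 p [565.2 -29.3  87.8] w 28.7 F [-2.1  0.7  7.8] Tq [0.12 0.47 0.02] q [-0.16  0.72  0.25  1.88 -0.31  0.58 -0.98]
shift units [-0.08  0.   -0.16] turn units [ 0.02 -0.05 -0.03]
```

Request:
{"api": "apply_moves", "payload": {
  "commands": [
    [[0,0,0,0,0,0],[0,0,0,0,0,0],[0,0,0,0,0,0],[0,0,0,0,0,0],[0,-0.06,0,0,0,0],[0,0,0,-0.5,0,0],[0,0,-0.03,-0.8,0,0],[0,0,-0.03,-0.8,0,0]]
  ],
  "claw": 60
}}

```text
clock: 18.32
eef_pos: [558.4, -32.5, 88.1]
tool_rot: [-1.771, 0.003, -1.276]
force: [0.3, 0.8, -0.4]
width: 59.4
```

Request:
{"api": "apply_moves", "payload": {
  "commands": [
    [[0,0,-0.05,-0.8,0,0],[0,0,0,-0.8,0,0],[0,0,0,-0.4,0,0],[0,0,0,0,0,0]]
  ]
}}

```text
clock: 18.65
eef_pos: [558.3, -31.8, 88.0]
tool_rot: [-1.956, 0.001, -1.273]
force: [0.3, 1.1, -0.5]
width: 60.2
```

```bash
cat >> h.py <<'E'
def tilt(deg,psi=PSI): # tool y leans outwards by deg
    return want(True,psi)@R.from_euler('x',deg,degrees=True).as_matrix()
E
python3 -c "
from h import *
print(np.abs(tilt(35)-want(False)).max())
todo([559,-31.2,90.1],tilt(-20))"
```

```text
1.1102230246251565e-16
t 18.65 p [558.3 -31.8  88. ] w 60.2 F [ 0.3  1.1 -0.5] Tq [ 0.05 -0.45 -0.04] q [-0.25  0.91  0.37  1.54 -0.19  1.11 -1.12]
shift units [-0.01 -0.06 -0.  ] turn units [ 0.41 -0.06 -0.03]
```

Request:
{"api": "apply_moves", "payload": {
  "commands": [
    [[0,-0.05,0,0.35,0,0],[0,0,0,0,0,0],[0,0,0,0,0,0]]
  ]
}}

```text
clock: 18.9
eef_pos: [558.7, -31.3, 88.5]
tool_rot: [-1.924, 0.001, -1.273]
force: [0.4, 0.0, -0.8]
width: 60.3
```

```bash
python3 - <<'E'
from h import *
todo([559,-31.2,90.1],tilt(-20))
d=shot('scene'); s=chk([565.2,-29.3,0],[0,0,1])
hsv=cv2.cvtColor(d['image'],cv2.COLOR_RGB2HSV);im=d['image'].astype(int)
red=(im[...,0]>2.6*im[...,1])&(im[...,0]>80)&(hsv[...,1]>210); red[:,:290]=0;red[:,420:]=0;red[:150]=0;red[280:]=0
p=np.argwhere(red)[:,::-1]; t=np.argwhere(red&(im[...,0]>170))[:,::-1]
print('red',p.min(0),p.max(0),'top',len(t),t.mean(0) if len(t) else 0)
print('pred top c',proj(d,[565.2,-29.3,135]),'bot',proj(d,[565.2,-29.3,15]), 'foot bbox',proj(d,s(0,25)).min(0),proj(d,s(0,25)).max(0))
x,y=290,180
cv2.imwrite('pics/g2.png',cv2.resize(d['image'][y:y+100,x:x+100,::-1],None,fx=5,fy=5,interpolation=2))
E
```

```text
t 18.9 p [558.7 -31.3  88.5] w 60.3 F [ 0.4  0.  -0.8] Tq [ 0.18 -0.41  0.03] q [-0.25  0.89  0.37  1.57 -0.19  1.07 -1.12]
shift units [ 0.   -0.04 -0.01] turn units [ 0.05 -0.06 -0.03]
red [321 213] [332 233] top 0 0
pred top c [[327.13899841 200.7500587 ]] bot [[325.607983   231.25528655]] foot bbox [314.66370687 225.49576578] [336.22068292 244.04712084]
```

View pics/g2.png

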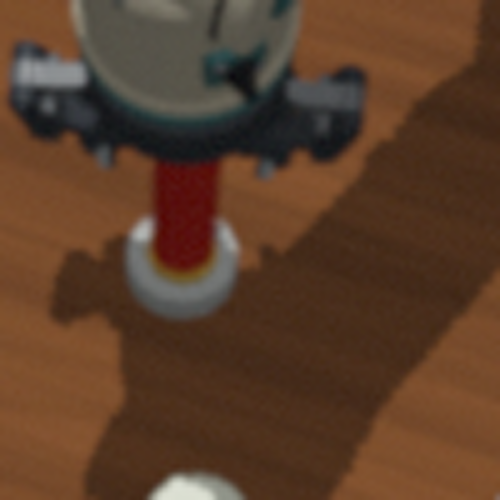

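Picture 9: the tamper stands upright where computed (foot bounds x 315–338, lower edge 244), between the tilted fingers. Closing.

Request:
{"api": "apply_moves", "payload": {
  "commands": [
    [[0,0,0,0,0,0],[0,0,0,0,0,0],[0,0,0,0,0,0],[0,0,0,0,0,0],[0,0,0,0,0,0],[0,0,0,0,0,0],[0,0,0,0,0,0],[0,0,0,0,0,0]]
  ],
  "claw": 20
}}

```text
clock: 19.62
eef_pos: [558.3, -31.6, 89.4]
tool_rot: [-1.924, 0.001, -1.274]
force: [-0.5, -0.4, 0.0]
width: 28.6
```

```bash
cat >> h.py <<'E'
import json
def save_grasp(foot):
    s,p,M=pose(); json.dump([(M.T@(np.array(foot)-p)).tolist(),(M.T@[0,0,1.]).tolist(),M.tolist(),p.tolist()],open('g.json','w'))
def goal(off, O=(603.3,-246.4,45), psi=PSI):
    """tool pose that puts tamper at groove O + off (gx,gy,gz)"""
    f,z,M0,p0=json.load(open('g.json')); M0=np.array(M0); gx,gy,gz=groove(psi)
    W=R.from_rotvec(-np.radians(35)*gy).as_matrix()  # turns world z into gz
    W=W if np.allclose(W@[0,0,1],gz) else W.T
    Mt=W@M0; foot=np.array(O)+off[0]*gx+off[1]*gy+off[2]*gz
    return foot-Mt@np.array(f),Mt
def tamper():
    f,z,_,_=json.load(open('g.json')); s,p,M=pose(); return p+M@np.array(f),M@np.array(z)
def where(O=(603.3,-246.4,45),psi=PSI):
    f,z=tamper(); gx,gy,gz=groove(psi); G=np.c_[gx,gy,gz]; print('foot in groove',(G.T@(f-np.array(O))).round(1),'z axis in groove',(G.T@z).round(3))
E
python3 -c "
from h import *
save_grasp([565.2,-29.3,0]); todo([558.7,-31.3,88.5],tilt(-20)); print(goal((0,0,0))); 
p,W=goal((80,0,40)); todo(p,tilt(-20))"
```

```text
t 19.62 p [558.3 -31.6  89.4] w 28.6 F [-0.5 -0.4  0. ] Tq [ 0.11 -0.36  0.01] q [-0.25  0.89  0.37  1.57 -0.19  1.07 -1.11]
shift units [-0.    0.02  0.02] turn units [ 0.05 -0.07 -0.04]
(array([ 548.71606818, -263.67396351,  113.99700716]), array([[ 0.29428285,  0.24179992,  0.92462447],
       [-0.95570407,  0.07974532,  0.28332032],
       [-0.00522765, -0.96704368,  0.25455685]]))
t 19.62 p [558.3 -31.6  89.4] w 28.6 F [-0.5 -0.4  0. ] Tq [ 0.11 -0.36  0.01] q [-0.25  0.89  0.37  1.57 -0.19  1.07 -1.11]
shift units [ 5.47 -2.13 -1.7 ] turn units [ 0.05 -0.07 -0.04]
```

Request:
{"api": "apply_moves", "payload": {
  "commands": [
    [[0,-0.28,-0.1,0,0,0],[0,-0.5,-0.18,0,0,0],[0,-0.6,-0.21,0,0,0],[0,-0.6,-0.21,0,0,0],[0,-0.6,-0.21,0,0,0],[0.2,-0.6,-0.21,0,0,0],[0.5,-0.3,-0.1,0,0,0],[0.7,0,0,0,0,0]]
  ]
}}

```text
clock: 20.28
eef_pos: [575.1, -77.0, 243.7]
tool_rot: [-1.929, 0.011, -1.265]
force: [1.1, 0.2, -4.1]
width: 28.8
```

```bash
python3 -c "
from h import *
p,W=goal((80,0,40)); todo(p,tilt(-20))"
```

```text
t 20.28 p [575.1 -77.  243.7] w 28.8 F [ 1.1  0.2 -4.1] Tq [ 0.12 -0.63  0.05] q [-0.2   0.74  0.41  1.39 -0.13  1.39 -1.06]
shift units [ 4.27  1.49 -0.48] turn units [ 0.1   0.07 -0.11]
```

Request:
{"api": "apply_moves", "payload": {
  "commands": [
    [[0.8,0,0,0.1,0.07,-0.1],[0.8,0,0,0.5,0,0],[0.8,0,0,0.8,0,0],[0.8,0,0,0.8,0,0],[0.5,0,0,0.8,0,0],[0.3,0,0,0.8,0,0],[0,0,0,0.8,0,0],[0,0,0,0.8,0,0]]
  ]
}}

```text
clock: 20.95
eef_pos: [626.3, -242.4, 246.8]
tool_rot: [-1.44, -0.009, -1.268]
force: [-0.5, 0.9, -4.3]
width: 28.9
```

```bash
python3 -c "
from h import *
p,W=goal((60,0,30)); todo(p,W); where()"
```

```text
t 20.95 p [ 626.3 -242.4  246.8] w 28.9 F [-0.5  0.9 -4.3] Tq [0.01 0.31 0.05] q [ 0.19  0.61  0.3   1.55 -0.32  0.92 -0.66]
shift units [-0.09  1.67 -1.44] turn units [1.45 0.08 0.15]
foot in groove [130.7  -3.7  62.5] z axis in groove [0.126 0.01  0.992]
```

Request:
{"api": "apply_moves", "payload": {
  "commands": [
    [[0,0,-0.2,0.7,0.05,0.1],[0,0.2,-0.3,0.6,0,0],[0,0.3,-0.3,0.1,0,0],[0,0.3,-0.3,0,0,0],[0,0.2,-0.2,0,0,0],[0,0,0,0,0,0]]
  ]
}}

```text
clock: 21.45
eef_pos: [575.0, -260.4, 197.9]
tool_rot: [-1.317, 0.001, -1.28]
force: [0.3, 1.3, -3.7]
width: 28.8
```

```bash
python3 -c "
from h import *
p,W=goal((40,0,20)); todo(p,W); where()"
```

```text
t 21.45 p [ 575.  -260.4  197.9] w 28.8 F [ 0.3  1.3 -3.7] Tq [-0.14  0.6   0.05] q [ 0.36  0.57  0.18  1.8  -0.47  0.65 -0.42]
shift units [-0.12  1.05 -0.4 ] turn units [ 0.04 -0.07  0.07]
foot in groove [69.1 -5.5 53.8] z axis in groove [0.004 0.008 1.   ]
```

Request:
{"api": "apply_moves", "payload": {
  "commands": [
    [[-0.05,0.4,-0.3,0.04,-0.07,0.07],[-0.05,0.4,-0.2,0,0,0],[0,0.3,-0.1,0,0,0],[0,0,0,0,0,0],[0,0,0,0,0,0]]
  ]
}}

```text
clock: 21.87
eef_pos: [562.4, -260.6, 151.3]
tool_rot: [-1.313, 0.005, -1.271]
force: [-0.1, -0.6, -2.7]
width: 28.5
```

```bash
python3 -c "
from h import *
p,W=goal((30,0,8)); todo(p,W); where()"
```

```text
t 21.87 p [ 562.4 -260.6  151.3] w 28.5 F [-0.1 -0.6 -2.7] Tq [-0.18  0.48  0.02] q [ 0.42  0.62  0.11  1.87 -0.52  0.54 -0.33]
shift units [-0.03  0.37  0.06] turn units [-0.    0.02  0.  ]
foot in groove [32.8 -1.1 22.5] z axis in groove [-0. -0.  1.]
```

Request:
{"api": "apply_moves", "payload": {
  "commands": [
    [[-0.03,0.2,0,0,0.02,0],[0,0.14,0,0,0,0],[0,0.08,-0.1,0,0,0],[0,0.08,-0.15,0,0,0],[0,0,0,0,0,0],[0,0,0,0,0,0]]
  ]
}}

```text
clock: 22.37
eef_pos: [560.8, -260.7, 131.1]
tool_rot: [-1.309, 0.001, -1.27]
force: [-0.7, 0.6, -1.7]
width: 28.6
```

```bash
python3 - <<'E'
from h import *
p,W=goal((10,0,6)); todo(p,W); where()
f,z=tamper(); c=chk(f,z); H=chk(np.array([603.3,-246.4,45]),groove()[2])
gx,gy,gz=groove(); O=np.array([603.3,-246.4,45])
out=[]
for n,x,y in(('scene',195,140),('top',355,135)):
    d=shot(n); im=cv2.resize(d['image'][y:y+100,x:x+80,::-1],None,fx=5,fy=5,interpolation=2)
    for C,col in((c(0,25),(0,255,0)),(c(15,25),(0,255,0)),(c(135,15),(0,255,0)),(np.array([O+21*gy+28*gz,O+21*gy+80*gz,O-21*gx+80*gz,O-21*gy+80*gz,O-21*gy+28*gz]),(255,0,0)),(np.array([O+a*32*gx+b*33*gy for a,b in((1,1),(1,-1),(-.8,-1),(-.8,1))]),(255,0,0))):
        uv=((proj(d,C)-[x,y]+.5)*5-.5); cv2.polylines(im,[uv.round().astype(np.int32)],True,col,1)
    out.append(im)
cv2.imwrite('pics/c1.png',np.hstack(out))
E
```

```text
t 22.37 p [ 560.8 -260.7  131.1] w 28.6 F [-0.7  0.6 -1.7] Tq [-0.13  0.49 -0.06] q [ 0.44  0.65  0.08  1.89 -0.54  0.48 -0.3 ]
shift units [-0.02  0.11 -0.23] turn units [-0.05  0.04  0.04]
foot in groove [20.4 -0.9  6.9] z axis in groove [-0.005  0.002  1.   ]
```

View pics/c1.png

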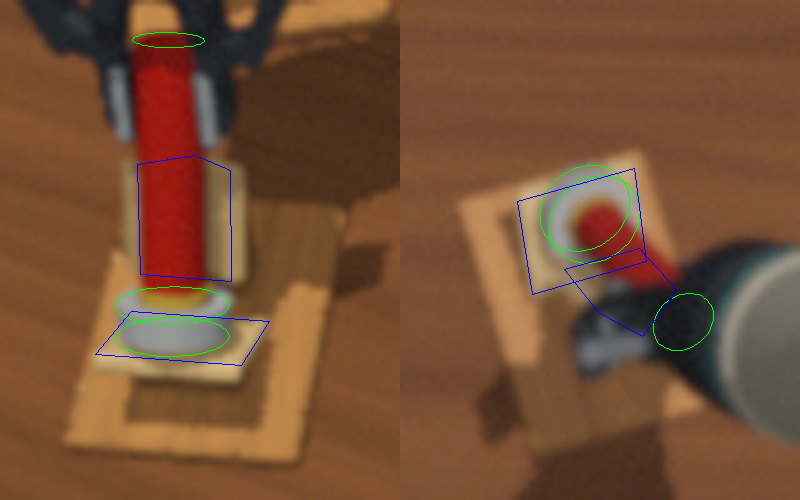

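Picture 10: the outlines of the tamper, V and ledge match the image, with the handle square in front of the V and the foot just over the ledge. Moving in toward the V now.

Request:
{"api": "apply_moves", "payload": {
  "commands": [
    [[0.02,0.06,-0.16,-0.02,0.03,0.03],[0,0.05,-0.13,0,0,0],[0,0.04,-0.1,0,0,0],[0,0,0,0,0,0]]
  ]
}}

```text
clock: 22.8
eef_pos: [548.3, -265.7, 121.7]
tool_rot: [-1.308, 0.003, -1.271]
force: [0.5, 1.5, -2.7]
width: 28.7
```

```bash
python3 -c "
from h import *
p,W=goal((0,0,3)); todo(p,W); where()"
```

```text
t 22.8 p [ 548.3 -265.7  121.7] w 28.7 F [ 0.5  1.5 -2.7] Tq [0.14 0.33 0.07] q [ 0.48  0.65  0.06  1.92 -0.55  0.45 -0.27]
shift units [-0.04  0.12 -0.05] turn units [-0.06  0.02  0.02]
foot in groove [ 4.  -1.9  6.9] z axis in groove [-0.005  0.001  1.   ]
```

Request:
{"api": "apply_moves", "payload": {
  "commands": [
    [[-0.06,0.04,-0.1,-0.05,0.02,0.02],[0,0.02,-0.07,0,0,0],[0,0,0,0,0,0]]
  ]
}}

```text
clock: 23.05
eef_pos: [548.1, -265.3, 121.5]
tool_rot: [-1.302, -0.001, -1.272]
force: [-0.2, 0.3, -3.2]
width: 28.8
```

```bash
python3 -c "
from h import *
p,W=goal((0,0,3)); todo(p,W); where()"
```

```text
t 23.05 p [ 548.1 -265.3  121.5] w 28.8 F [-0.2  0.3 -3.2] Tq [-0.12  0.5   0.01] q [ 0.48  0.65  0.05  1.93 -0.56  0.44 -0.26]
shift units [-0.03  0.12 -0.05] turn units [-0.14  0.02  0.07]
foot in groove [ 4.5 -1.8  6.9] z axis in groove [-0.012  0.005  1.   ]
```

Request:
{"api": "apply_moves", "payload": {
  "commands": [
    [[-0.06,0.06,-0.12,-0.15,0.02,0.07],[-0.03,0.06,-0.12,-0.05,0,0]]
  ]
}}

```text
clock: 23.22
eef_pos: [547.8, -265.4, 120.3]
tool_rot: [-1.305, -0.004, -1.273]
force: [5.5, 6.4, 15.9]
width: 28.6
```

```bash
python3 -c "
from h import *
p,W=goal((0,0,3)); todo(p,W); where()"
```

```text
t 23.22 p [ 547.8 -265.4  120.3] w 28.6 F [ 5.5  6.4 15.9] Tq [ 1.53 -1.79  0.33] q [ 0.48  0.65  0.06  1.93 -0.55  0.43 -0.26]
shift units [-0.03  0.09 -0.03] turn units [-0.09  0.02  0.1 ]
foot in groove [ 3.1 -2.   6. ] z axis in groove [-0.008  0.008  1.   ]
```

Request:
{"api": "apply_moves", "payload": {
  "commands": [
    [[-0.12,0.03,0,-0.05,0,0.08],[-0.1,0.03,-0.05,0,0,0.02]]
  ]
}}

```text
clock: 23.38
eef_pos: [549.1, -262.8, 120.9]
tool_rot: [-1.302, -0.009, -1.274]
force: [6.4, -3.3, 2.5]
width: 28.8
```

```bash
cat >> h.py <<'E'
def gf(psi=PSI):
    s=readout.read_state(); gx,gy,gz=groove(psi); G=np.c_[gx,gy,gz]; print('contact F groove',(G.T@(np.array(s['force'])-[0,0,-3.5])).round(1),'T',(G.T@np.array(s['torque'])).round(2))
E
python3 -c "
from h import *
p,W=goal((0,0,3)); todo(p,W); where();gf()"
```

```text
t 23.38 p [ 549.1 -262.8  120.9] w 28.8 F [ 6.4 -3.3  2.5] Tq [-0.66 -1.36 -0.28] q [ 0.47  0.65  0.05  1.93 -0.56  0.42 -0.27]
shift units [ 0.02  0.09 -0.09] turn units [-0.13  0.02  0.16]
foot in groove [ 5.4 -0.4  5.4] z axis in groove [-0.011  0.013  1.   ]
contact F groove [ 7.6 -5.1  2. ] T [-1.01 -1.1   0.36]
```

Request:
{"api": "apply_moves", "payload": {
  "commands": [
    [[0.03,0.1,-0.05,-0.15,0,0.15],[0,0.1,-0.03,-0.05,0,0.05]]
  ]
}}

```text
clock: 23.55
eef_pos: [551.7, -264.4, 115.2]
tool_rot: [-1.315, 0.006, -1.27]
force: [4.2, 4.3, 12.2]
width: 28.5
```

```bash
python3 -c "
from h import *
p,W=goal((0,-1,0)); todo(p,W); where();gf()"
```

```text
t 23.55 p [ 551.7 -264.4  115.2] w 28.5 F [ 4.2  4.3 12.2] Tq [ 1.04 -1.36  0.14] q [ 0.47  0.67  0.07  1.91 -0.55  0.45 -0.27]
shift units [-0.01  0.01 -0.07] turn units [ 0.02  0.03 -0.01]
foot in groove [ 2.7 -1.4 -0.5] z axis in groove [ 0.001 -0.002  1.   ]
contact F groove [13.3  2.8  9.8] T [ 0.56 -1.61 -0.22]
```

Request:
{"api": "apply_moves", "payload": {
  "commands": [
    [[0,0.1,0.01,0,0.02,0],[0,0.1,0,0,0,0]]
  ]
}}

```text
clock: 23.72
eef_pos: [552.4, -264.1, 114.3]
tool_rot: [-1.314, 0.009, -1.27]
force: [-19.6, 4.4, 51.1]
width: 28.8
```

```bash
python3 -c "
from h import *
p,W=goal((0,-1,0)); todo(p,W); where();gf()"
```

```text
t 23.72 p [ 552.4 -264.1  114.3] w 28.8 F [-19.6   4.4  51.1] Tq [1.47 1.32 0.45] q [ 0.47  0.67  0.06  1.91 -0.55  0.45 -0.27]
shift units [-0.01 -0.01 -0.08] turn units [ 0.    0.01 -0.05]
foot in groove [ 2.9 -1.2 -1.7] z axis in groove [ 0.    -0.004  1.   ]
contact F groove [17.  10.1 54.7] T [ 1.74  0.82 -0.66]
```

The ledge stops the tamper firmly (54 N along the axis) at z≈-1, and the V is in contact at 17 N. Easing off to a light seating push and letting it settle.

Request:
{"api": "apply_moves", "payload": {
  "commands": [
    [[0.02,0.03,-0.03,0,0,-0.05],[0,0.05,-0.04,0,0,0],[0,0.05,-0.04,0,0,0]]
  ]
}}

```text
clock: 23.97
eef_pos: [552.4, -264.1, 114.4]
tool_rot: [-1.307, 0.006, -1.269]
force: [-3.7, 2.8, 23.9]
width: 28.7
```

```bash
python3 -c "
from h import *
p,W=goal((0,-1,0)); todo(p,W); where();gf()"
```

```text
t 23.97 p [ 552.4 -264.1  114.4] w 28.7 F [-3.7  2.8 23.9] Tq [ 0.89 -0.07  0.09] q [ 0.48  0.67  0.05  1.91 -0.56  0.44 -0.26]
shift units [-0.01 -0.01 -0.08] turn units [-0.07  0.03 -0.02]
foot in groove [ 3.6 -1.3 -1.5] z axis in groove [-0.006 -0.003  1.   ]
contact F groove [13.5  3.8 24. ] T [ 0.73 -0.33 -0.4 ]
```

Request:
{"api": "apply_moves", "payload": {
  "commands": [
    [[0.02,0.03,-0.03,-0.05,0,0],[0,0.03,-0.03,-0.02,0,0],[0,0.03,-0.03,-0.02,0,0],[0,0.03,-0.03,-0.02,0,0]]
  ]
}}

```text
clock: 24.3
eef_pos: [552.3, -264.2, 114.5]
tool_rot: [-1.31, 0.008, -1.268]
force: [-0.1, 3.7, 14.4]
width: 29.1
```

```bash
python3 -c "
from h import *
p,W=goal((0,-1,0)); todo(p,W); where();gf()"
```

```text
t 24.3 p [ 552.3 -264.2  114.5] w 29.1 F [-0.1  3.7 14.4] Tq [ 0.33 -0.48 -0.11] q [ 0.47  0.67  0.06  1.91 -0.55  0.45 -0.27]
shift units [-0.01 -0.01 -0.08] turn units [-0.04  0.04 -0.05]
foot in groove [ 3.3 -1.1 -1.4] z axis in groove [-0.003 -0.005  1.   ]
contact F groove [11.1  3.5 14.1] T [ 0.08 -0.56 -0.19]
```

Request:
{"api": "apply_moves", "payload": {
  "commands": [
    [[0,0.03,-0.03,-0.02,0,0],[0,0.03,-0.03,-0.02,0,0],[0,0.03,-0.03,-0.02,0,0],[0,0.03,-0.03,-0.02,0,0],[0,0.03,-0.03,-0.02,0,0],[0,0.03,-0.03,-0.02,0,0]]
  ]
}}

```text
clock: 24.8
eef_pos: [552.3, -264.1, 114.5]
tool_rot: [-1.311, 0.01, -1.267]
force: [-0.9, 3.7, 14.9]
width: 28.6
```

Request:
{"api": "apply_moves", "payload": {
  "commands": [
    [[0,0.02,-0.02,0,0,0],[0,0,0,0,0,0],[0,0,0,0,0,0],[0,0,0,0,0,0],[0,0,0,0,0,0],[0,0,0,0,0,0]]
  ],
  "claw": 62
}}

```text
clock: 25.3
eef_pos: [545.6, -263.3, 109.0]
tool_rot: [-1.323, 0.019, -1.267]
force: [0.2, -0.5, 0.0]
width: 62.0
```

```bash
python3 - <<'E'
from h import *
p,W=goal((0,-1,0)); todo(p,W); where();gf()
gx,gy,gz=groove();O=np.array([603.3,-246.4,45]); c=chk(O,gz)
out=[]
for n,x,y in(('scene',195,140),('top',355,135)):
    d=shot(n); im=cv2.resize(d['image'][y:y+100,x:x+80,::-1],None,fx=5,fy=5,interpolation=2)
    for C in (c(0,25),c(15,25),c(135,15)):
        uv=((proj(d,C)-[x,y]+.5)*5-.5); cv2.polylines(im,[uv.round().astype(np.int32)],True,(0,255,0),1)
    out.append(im)
cv2.imwrite('pics/c2.png',np.hstack(out))
E
```

```text
t 25.3 p [ 545.6 -263.3  109. ] w 62.0 F [ 0.2 -0.5  0. ] Tq [-0.11  0.27  0.06] q [ 0.48  0.68  0.06  1.91 -0.55  0.46 -0.27]
shift units [ 0.05 -0.1   0.1 ] turn units [ 0.11  0.02 -0.17]
foot in groove [-6.   2.6 -2.5] z axis in groove [ 0.009 -0.015  1.   ]
contact F groove [ 2.1 -0.6  2.9] T [0.01 0.29 0.06]
```

View pics/c2.png

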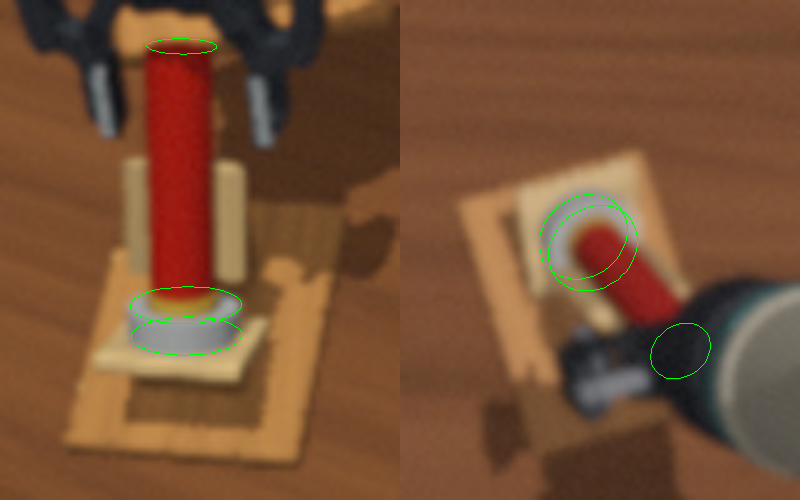

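Picture 11: the handle sits evenly between the V lips and the foot is flat on the ledge. The fingers are clear, so I'm retreating along the handle axis.

Request:
{"api": "apply_moves", "payload": {
  "commands": [
    [[0.05,-0.25,-0.09,0,0,0],[0,-0.5,-0.18,0,0,0],[0,-0.6,-0.21,0,0,0],[0,-0.6,-0.21,0,0,0],[0,-0.6,-0.21,0,0,0],[0,-0.6,-0.21,0,0,0],[0,-0.3,-0.1,0,0,0],[0,0,0,0,0,0]]
  ]
}}

```text
clock: 26.07
eef_pos: [463.4, -294.4, 238.7]
tool_rot: [-1.324, 0.02, -1.268]
force: [0.0, 0.1, 0.5]
width: 62.0
```

Request:
{"api": "apply_moves", "payload": {
  "commands": [
    [[0,0,0,0,0,0],[0,0,0,0,0,0],[0,0,0,0,0,0],[0,0,0,0,0,0]]
  ]
}}

```text
clock: 26.4
eef_pos: [463.4, -294.0, 238.6]
tool_rot: [-1.324, 0.02, -1.268]
force: [-0.1, 0.2, 0.1]
width: 62.3
```

```bash
python3 - <<'E'
from h import *
todo([550,-260,250],tilt(15))
out=[]
for n,x,y in(('scene',195,140),('scene',300,140)):
    d=shot(n); out.append(cv2.resize(d['image'][y:y+190,x:x+(80 if x<200 else 190),::-1],None,fx=3,fy=3,interpolation=2))
cv2.imwrite('pics/c3.png',np.hstack(out)[:590,:800])
# bystanders vs the start picture
a=cv2.imread('pics/scene0.png').astype(int)[:,:,::-1]; b=d['image'].astype(int)
for nm,(x,y,w,h) in dict(jar=(314,270,32,40),bowl=(403,160,38,34),weight=(302,136,24,26),plate=(380,230,108,104)).items():
    print(nm,np.abs(a-b)[y:y+h,x:x+w].mean().round(1))
E
```

```text
t 26.4 p [ 463.4 -294.   238.6] w 62.3 F [-0.1  0.2  0.1] Tq [-0.08  0.21 -0.03] q [ 0.53  0.43  0.16  1.93 -0.44  0.72 -0.27]
shift units [-0.17  0.29  2.32] turn units [ 0.17 -0.06 -0.22]
jar 1.4
bowl 1.4
weight 1.5
plate 1.4
```

View pics/c3.png

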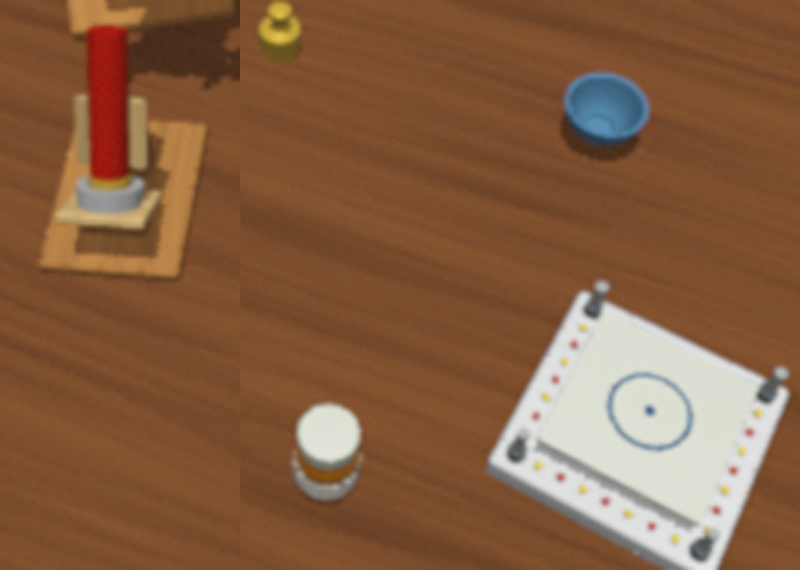

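Picture 12: the tamper rests in the small cradle's groove, the plate has sprung back up, and the jar, bowl and weight look unmoved. Handing the job in.

```bash
python3 -c "
from cell import finish_job; print(finish_job())"
```

```text
the job is handed in; nothing more can be done
None
```

I pressed the plate with the tamper, laid the tamper in the smaller cradle's groove, and handed the job in at about 26 s of the 54 s allowed.

- **Press:** The foot was within about 2.5 mm of the ring's middle. The plate went down its full 10 mm and stayed there with about 19 N on it from roughly 8.3 s to 10.0 s. Just before that, the force dipped to about 10 N while I corrected a sideways drift. It looked level in the picture, with the tool within about 1° of vertical.
- **Regrip:** With the tool in line with the handle, the arm hit joint limits before reaching the groove (q5 and q6 right at their limits). I set the tamper upright on free counter, gripped it again at 20° to the handle, and carried on. Setting it down peaked at about 60 N on the wrist.
- **Laying in:** The ledge stopped it firmly at about 55 N. I then eased off to about 14 N on the ledge and 11 N on the V, held that for about 0.8 s, and opened the gripper. The tool then read up to 3 mm from my camera-measured groove position, so that estimate was slightly off.
- **Last checks:** The tamper sits evenly between the V's lips with its foot flat on the ledge. The plate is back up. In the scene camera, the jar, bowl and weight match the start picture to within image noise. The arm stood clear with zero force.

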